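Fit out the cell feeder's drive unit

ROBOT

A 6-joint arm with a two-finger parallel gripper is mounted at the origin on the work surface; the furniture and walls round the work are solid. World frame = base frame: x ahead of the robot, y to its left, z up, the work surface at z = 0. Lengths are in mm, angles in rad, forces in N, time in s.
With the tool pointing down it reaches from about 350 to 875 mm from the base axis. Payload 4.2 kg.
Tool frame: the origin (TCP) lies between the finger pads; the fingertips stand 14 mm ahead of it and the grasp point (between the pads) lies 5 mm behind it; z points along the fingers, y is the line along which they close (so a half turn about z gives the same grasp; the last joint's range is limited). The gripper opens to 85 mm and grips with 20 to 120 N. Pads are 22 mm wide; open, the fingers measure 114 mm over their backs; the gripper's body (76 mm by 85 mm) begins 54 mm behind the grasp point. The pads swing forward as they close: fully open they stand 13 mm farther back than shut.
Start: joints at [1.5, 0.385, 0.008, 0, -1.194, -0.259], TCP at [202.376, 591.306, 212.112] pointing down, gripper open.
Joint ranges: [-3.14, 3.14], [-1.21, 2.06], [-1.07, 1.41], [-3.16, 2.05], [-2.99, -0.16], [-3.1, 3.1]. Speed limits (rad/s): [2.79, 2.79, 3.14, 3.14, 3.14, 3.14].

INTERFACE

Orientations are given as a unit quaternion [x, y, z, w].
In Python, from bench import * gives the robot as it stands.
- The arm moves only by the tool carry_out, never from a script. Its argument "motion" is a list of rows, each a list of 7 numbers: the turn, a rotation vector about the tool's x, y, z in rad, then the shift along the tool's x, y, z in mm, then the opening, from -1 (shut) to 1 (fully open), so that 0 is half open. A call has 1 to 5 rows; each row is the pose to reach, as a shift and turn from the pose commanded when the call began, along the tool's axes at that moment; what a row does not reach only later rows make up. A row lasts 1/8 s, in which the tool goes at most 62.5 mm and 10.7 degrees, less where a joint would pass 70% of its speed; a pose out of reach is approached as far as the arm can. A call with a gripper value outside its range is refused whole. The fingers move at their own pace and stop on an object; the grip force is fixed at half the most. Time passes only in rows, so rows that repeat a pose let the fingers close. It gives the time, the measured TCP pose, the force, the opening and the grip force at its end, in the units of the state.
- read_state(): the state, without advancing time (a new reading comes with each control period).
- get_image(name): name is "scene" or "top"; returns a dict with "color" (480x640x3 uint8, blue, green, red), "mtx" (3x3 intrinsics, pixels), "position" and "orientation" of the camera in the world. Camera axes: x right, y down, z forward; pixel columns grow to the right and rows downward; lengths in mm; the calibration is good to about 2 mm. A picture is of the moment at which its call begins. There is no depth.
- job_done(): hands the job in; it is judged then, once.
The state is a dict: "clock": time; "joints": joint angles; "joint_vel": joint speeds; "joint_efforts": joint torques, N m; "position": TCP position; "ee_rot": TCP orientation; "contact_force": force on the tool from outside, world axes, zero at the start; "wrist_torque": the same for the moment, N m; "gripper_width": finger opening in mm; "grasp_force": force on a finger pad.
Only numpy, scipy, OpenCV 4.12 (cv2) and the standard library are available. Lean on these libraries where they do the work, as an engineer would, in place of code of your own. Each camera call takes 0.05 s, during which the arm holds its last target. There are 200 camera calls.

TASK

Fit out the cell feeder's drive unit: press the orange load key so that the latched green run key pops up, take the blue transit caps off the shafts into the red bowl, then push every feed wheel on the bench, tyre down, fully home on a splined spindle of its own (any of the three; rock it until the teeth mesh) and the red handwheel, rim down, fully home on the square shaft. When all are on, press the green run key so that the orange one pops up; never press the white key, and leave the loupe, counter, tape and jar where they are.

Things in the scene. Friction and masses are not known exactly. Their poses are not given: they have to be found in the camera images.
- wheel_1_mid (a point): Feed wheel, stands tyre down: black tyre 64 mm across, 14 mm high, below an aluminium hexagonal boss 42 mm across flats; 40 mm high in all, 0.12 kg. This point: its centre, 20 mm above the underside, z up along the bore. The through bore has six grooves at 0, 60, 120.. degrees from its x axis, and so has the boss its flats. Absent in some runs (None).
- wheel_2_mid (a point): Feed wheel, stands tyre down: black tyre 64 mm across, 14 mm high, below an aluminium hexagonal boss 42 mm across flats; 40 mm high in all, 0.12 kg. This point: its centre, 20 mm above the underside, z up along the bore. The through bore has six grooves at 0, 60, 120.. degrees from its x axis, and so has the boss its flats. Absent in some runs (None).
- wheel_3_mid (a point): Feed wheel, stands tyre down: black tyre 64 mm across, 14 mm high, below an aluminium hexagonal boss 42 mm across flats; 40 mm high in all, 0.12 kg. This point: its centre, 20 mm above the underside, z up along the bore. The through bore has six grooves at 0, 60, 120.. degrees from its x axis, and so has the boss its flats. Absent in some runs (None).
- spindle_a_seat (a point): Back left spindle of the drive unit: upright shaft, six splines 28 mm high (6 mm wide, 32 mm over tips) at 0, 60, 120.. degrees from this point's x axis, then a plain cone up to 38 mm. Point: on its axis at the collar top, 28 mm above the bench, where a wheel's underside seats; z up. Turns stiffly (0.25 N m), angle varies. Play of a meshed wheel 1.2 mm, 5 degrees.
- spindle_b_seat (a point): Back right spindle of the drive unit: upright shaft, six splines 28 mm high (6 mm wide, 32 mm over tips) at 0, 60, 120.. degrees from this point's x axis, then a plain cone up to 38 mm. Point: on its axis at the collar top, 28 mm above the bench, where a wheel's underside seats; z up. Turns stiffly (0.25 N m), angle varies. Play of a meshed wheel 1.2 mm, 5 degrees.
- spindle_c_seat (a point): Front left spindle of the drive unit: upright shaft, six splines 28 mm high (6 mm wide, 32 mm over tips) at 0, 60, 120.. degrees from this point's x axis, then a plain cone up to 38 mm. Point: on its axis at the collar top, 28 mm above the bench, where a wheel's underside seats; z up. Turns stiffly (0.25 N m), angle varies. Play of a meshed wheel 1.2 mm, 5 degrees.
- square_shaft_seat (a point): Front right shaft of the drive unit: 22 mm square, 28 mm high, then a conical nose up to 38 mm. This point is on its axis at the top of its collar, 28 mm above the bench, where the handwheel's underside seats; z up, x and y square to its flats. It turns stiffly (0.25 N m), from a different angle each run.
- handwheel_mid (a point): Red handwheel 76 mm across and 14 mm high at the bottom, with a yellow square boss 44 mm wide above it, 40 mm high in all, 0.13 kg; square bore 24.6 mm wide right through, parallel to the boss's sides. Stands rim down. This point is its centre, 20 mm above its underside, z up along the bore, x and y square to the boss's sides.
- cap_1_mid (a point): Blue transit cap that loosely covers the back left shaft: a round cup upside down, 44 mm across, 44 mm high, 0.04 kg. This point: its centre, 22 mm above its underside. Absent in some runs (None).
- cap_2_mid (a point): Blue transit cap that loosely covers the back right shaft: a round cup upside down, 44 mm across, 44 mm high, 0.04 kg. This point: its centre, 22 mm above its underside. Absent in some runs (None).
- cap_3_mid (a point): Blue transit cap that loosely covers the front left shaft: a round cup upside down, 44 mm across, 44 mm high, 0.04 kg. This point: its centre, 22 mm above its underside. Absent in some runs (None).
- cap_4_mid (a point): Blue transit cap that loosely covers the front right (square) shaft: a round cup upside down, 44 mm across, 44 mm high, 0.04 kg. This point: its centre, 22 mm above its underside. Absent in some runs (None).
- red_bowl_floor (a point): Centre of the underside of the fixed red bowl to the right of the drive unit, 128 mm across its rim, 56 mm high, open upward; for the caps.
- key_amber_top (a point): Centre of the top of the orange (load) key, 34 x 30 mm, one of three in a row 52 mm apart on the console in front of the drive unit, in any order; top 48 mm above the bench when up, 40 mm when down. It is pressed straight down; z up, y along the row.
- key_amber (a joint): Travel of the orange (load) key: 0 up, 0.008 m fully down. About 3 N presses it; it stays where it is left. The orange and green keys are interlocked: their travels always add up to 0.008, so pressing one fully raises the latched other. Green starts down.
- key_white_top (a point): Centre of the top of the white (jog) key, 34 x 30 mm, one of three in a row 52 mm apart on the console in front of the drive unit, in any order; top 48 mm above the bench when up, 40 mm when down. It is pressed straight down; z up, y along the row.
- key_white (a joint): Travel of the white (jog) key: 0 up, 0.008 m fully down. A spring returns it.
- key_green_top (a point): Centre of the top of the green (run) key, 34 x 30 mm, one of three in a row 52 mm apart on the console in front of the drive unit, in any order; top 48 mm above the bench when up, 40 mm when down. It is pressed straight down; z up, y along the row.
- key_green (a joint): Travel of the green (run) key: 0 up, 0.008 m fully down. About 3 N presses it; it stays where it is left. The orange and green keys are interlocked: their travels always add up to 0.008, so pressing one fully raises the latched other. Green starts down.
- loupe: Bystander: black loupe, 39 mm wide, 42 mm high; origin at the centre of its underside. Leave it alone.
- tally_counter: Bystander: tally counter, light grey, 50 x 49 mm, 28 mm high; origin at the centre of its underside. Leave it alone.
- amber_tape: Bystander: amber tape roll, 66 x 68 mm, 20 mm high; origin at the centre of its underside. Leave it alone.
- jar: Bystander: glass jar, with white lid, 74 mm wide, 101 mm high; origin at the centre of its underside. Leave it alone.
Not all that is in view belongs to the job. What is shaped like the part that bears wheel_3_mid but purple is not meant. What is shaped like the part that bears wheel_2_mid but turquoise is not meant.

How it is judged (in metres and radians):
On the way, in this order (a step that is already met when the one before it is completed fails the run):
1. the orange load key is down, the green and white keys are up (value of joint key_amber above 0.006 m and value of joint each of key_white, key_green below 0.002 m), for 0.2 s.
2. with the orange key still down, every wheel present is fully home on a splined spindle, the handwheel on the square shaft, the caps in the bowl (all of step 1 and ((horizontal distance between wheel_1_mid and spindle_a_seat below 0.004 m and z of wheel_1_mid in the frame of spindle_a_seat below 0.0235 m and angle between wheel_1_mid's own z axis and vertical below 0.1 rad) or (horizontal distance between wheel_1_mid and spindle_b_seat below 0.004 m and z of wheel_1_mid in the frame of spindle_b_seat below 0.0235 m and angle between wheel_1_mid's own z axis and vertical below 0.1 rad) or (horizontal distance between wheel_1_mid and spindle_c_seat below 0.004 m and z of wheel_1_mid in the frame of spindle_c_seat below 0.0235 m and angle between wheel_1_mid's own z axis and vertical below 0.1 rad)) and ((horizontal distance between wheel_2_mid and spindle_a_seat below 0.004 m and z of wheel_2_mid in the frame of spindle_a_seat below 0.0235 m and angle between wheel_2_mid's own z axis and vertical below 0.1 rad) or (horizontal distance between wheel_2_mid and spindle_b_seat below 0.004 m and z of wheel_2_mid in the frame of spindle_b_seat below 0.0235 m and angle between wheel_2_mid's own z axis and vertical below 0.1 rad) or (horizontal distance between wheel_2_mid and spindle_c_seat below 0.004 m and z of wheel_2_mid in the frame of spindle_c_seat below 0.0235 m and angle between wheel_2_mid's own z axis and vertical below 0.1 rad)) and ((horizontal distance between wheel_3_mid and spindle_a_seat below 0.004 m and z of wheel_3_mid in the frame of spindle_a_seat below 0.0235 m and angle between wheel_3_mid's own z axis and vertical below 0.1 rad) or (horizontal distance between wheel_3_mid and spindle_b_seat below 0.004 m and z of wheel_3_mid in the frame of spindle_b_seat below 0.0235 m and angle between wheel_3_mid's own z axis and vertical below 0.1 rad) or (horizontal distance between wheel_3_mid and spindle_c_seat below 0.004 m and z of wheel_3_mid in the frame of spindle_c_seat below 0.0235 m and angle between wheel_3_mid's own z axis and vertical below 0.1 rad)) and horizontal distance between handwheel_mid and square_shaft_seat below 0.004 m and z of handwheel_mid in the frame of square_shaft_seat below 0.0235 m and angle between handwheel_mid's own z axis and vertical below 0.1 rad and horizontal distance between each of cap_1_mid, cap_2_mid, cap_3_mid, cap_4_mid and red_bowl_floor below 0.062 m and height (world z) of each of cap_1_mid, cap_2_mid, cap_3_mid, cap_4_mid below 0.11 m), for 0.2 s.
3. the green run key is down, the orange and white keys are up (value of joint each of key_amber, key_white below 0.002 m and value of joint key_green above 0.006 m), for 0.2 s.
At the end, for the whole second after the job is handed in: Every wheel is on a splined spindle, the handwheel on the square shaft: upright (0.1 rad), within 4 mm of the axis, underside within 3.5 mm of the collar; caps' centres within 62 mm of the bowl's axis and below 110 mm; green key down over 6 mm, orange and white under 2 mm; all released (all of step 3 and ((horizontal distance between wheel_1_mid and spindle_a_seat below 0.004 m and z of wheel_1_mid in the frame of spindle_a_seat below 0.0235 m and angle between wheel_1_mid's own z axis and vertical below 0.1 rad) or (horizontal distance between wheel_1_mid and spindle_b_seat below 0.004 m and z of wheel_1_mid in the frame of spindle_b_seat below 0.0235 m and angle between wheel_1_mid's own z axis and vertical below 0.1 rad) or (horizontal distance between wheel_1_mid and spindle_c_seat below 0.004 m and z of wheel_1_mid in the frame of spindle_c_seat below 0.0235 m and angle between wheel_1_mid's own z axis and vertical below 0.1 rad)) and ((horizontal distance between wheel_2_mid and spindle_a_seat below 0.004 m and z of wheel_2_mid in the frame of spindle_a_seat below 0.0235 m and angle between wheel_2_mid's own z axis and vertical below 0.1 rad) or (horizontal distance between wheel_2_mid and spindle_b_seat below 0.004 m and z of wheel_2_mid in the frame of spindle_b_seat below 0.0235 m and angle between wheel_2_mid's own z axis and vertical below 0.1 rad) or (horizontal distance between wheel_2_mid and spindle_c_seat below 0.004 m and z of wheel_2_mid in the frame of spindle_c_seat below 0.0235 m and angle between wheel_2_mid's own z axis and vertical below 0.1 rad)) and ((horizontal distance between wheel_3_mid and spindle_a_seat below 0.004 m and z of wheel_3_mid in the frame of spindle_a_seat below 0.0235 m and angle between wheel_3_mid's own z axis and vertical below 0.1 rad) or (horizontal distance between wheel_3_mid and spindle_b_seat below 0.004 m and z of wheel_3_mid in the frame of spindle_b_seat below 0.0235 m and angle between wheel_3_mid's own z axis and vertical below 0.1 rad) or (horizontal distance between wheel_3_mid and spindle_c_seat below 0.004 m and z of wheel_3_mid in the frame of spindle_c_seat below 0.0235 m and angle between wheel_3_mid's own z axis and vertical below 0.1 rad)) and horizontal distance between handwheel_mid and square_shaft_seat below 0.004 m and z of handwheel_mid in the frame of square_shaft_seat below 0.0235 m and angle between handwheel_mid's own z axis and vertical below 0.1 rad and horizontal distance between each of cap_1_mid, cap_2_mid, cap_3_mid, cap_4_mid and red_bowl_floor below 0.062 m and height (world z) of each of cap_1_mid, cap_2_mid, cap_3_mid, cap_4_mid below 0.11 m); the robot touches nothing.
It fails at once if the black loupe is moved more than 30 mm (distance of loupe from where it was at the start of the episode above 0.03 m).
It fails at once if the tally counter is moved more than 30 mm (distance of tally_counter from where it was at the start of the episode above 0.03 m).
It fails at once if the amber tape roll is moved more than 30 mm (distance of amber_tape from where it was at the start of the episode above 0.03 m).
It fails at once if the glass jar is moved more than 30 mm (distance of jar from where it was at the start of the episode above 0.03 m).
It fails at once if the white key is pressed more than 5 mm (value of joint key_white above 0.005 m).
Of wheel_1, wheel_2, wheel_3 only 2 to 3 are there at a start; the rules pass over those that are not, and their reading is None.
Of cap_1, cap_2, cap_3, cap_4 only 2 to 3 are there at a start; the rules pass over those that are not, and their reading is None.
At some moment in a run one of wheel_1, wheel_2, wheel_3, handwheel may be knocked a few centimetres aside while the robot is not near it.
Once in a run the grip may slacken for a moment while it holds something.
It also fails if it takes over 210 s, if anything falls off the work surface, if the arm or the gripper's body presses on something with over 40 N, if the wrist force passes 120 N, or if a joint passes its speed limit or range.

## Working session

There is one attempt and no reset: what is moved stays moved. The work goes in short steps, Python scripts to look and compute and a tool call to move; the robot and the scene stay as the last step left them, time stands still between calls to the robot, and variables do not carry over. Pictures are saved under pics/ and viewed, at most 14 in all, crops included, and the job is handed in when it is done.

Besides the shell and the picture viewer there is one more tool, called after "Emit:" as a command line: name --pt "numbers of a row" for each row, then --argument value for the rest. carry_out: Moves the arm, as the interface text tells. Its arguments: {"type":"object","properties":{"motion":{"type":"array"}},"required":["motion"]}

```bash
ls; mkdir -p pics; python3 - <<'E'
from bench import *
import cv2
s=read_state();print(s)
for n in("scene","top"):
    i=get_image(n);cv2.imwrite(f"pics/{n}0.png",i["color"]);print(n,i["mtx"],i["position"],i["orientation"])
E
```

```text
pics
{'clock': 0.0, 'joints': array([ 1.49959793e+00,  3.85548703e-01,  6.62581525e-03, -4.71677058e-04,
       -1.19395188e+00, -2.58643480e-01]), 'joint_vel': array([-4.14614667e-05, -1.26009573e-03, -1.82735882e-03, -4.65884407e-04,
        2.36028966e-04,  1.05892243e-03]), 'joint_efforts': array([ 5.57664771e-04, -3.92289805e+01,  1.88404351e+01,  4.18628320e+00,
       -4.53982342e-03,  8.06249062e-06]), 'position': array([202.19789865, 590.7457711 , 211.03038769]), 'ee_rot': array([ 9.86416493e-01, -1.64260083e-01, -1.20981487e-04,  1.05517546e-03]), 'contact_force': array([0.0471258 , 1.30038169, 0.26842604]), 'wrist_torque': array([-0.01802001,  0.05705209, -0.01173735]), 'grasp_force': 0.0, 'gripper_width': 85.86284338566493}
scene [[530.45739432   0.         325.74853831]
 [  0.         530.45739432 235.95172448]
 [  0.           0.           1.        ]] [-509.85918226 -407.79042471  754.02099881] [ 0.75473447 -0.43459626  0.25720371 -0.41874601]
top [[447.03306126   0.         321.19672154]
 [  0.         447.03306126 240.70425773]
 [  0.           0.           1.        ]] [ 290.0420662   145.47081457 1101.35647253] [ 0.7069059  -0.70029403  0.08039625 -0.0583846 ]
```

View pics/scene0.png

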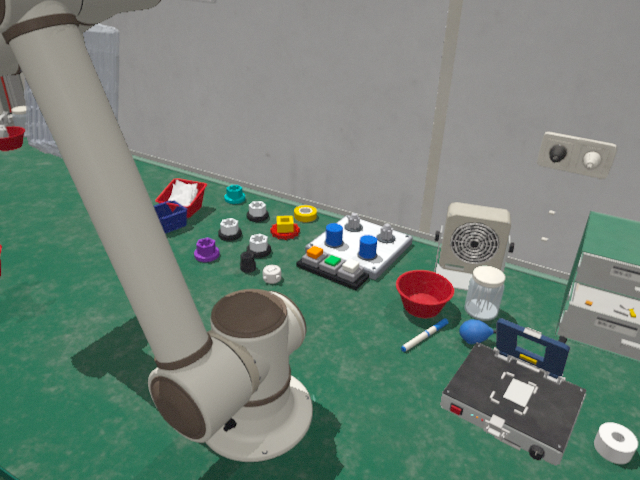

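View pics/top0.png

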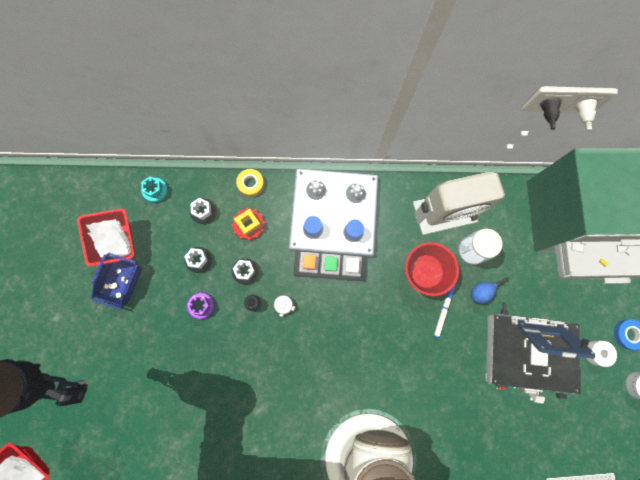

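Top view: three black-tyred wheels at (201,210), (197,260) and (244,272). The lookalikes are purple (200,306) and turquoise (153,189), and both are rejected. The handwheel is at (248,223) and the tape, a lookalike by its hole, at (250,181). The caps are at (313,226) front left and (355,230) front right, so both back spindles are bare. The keys are orange (310,262), green (331,263) and white (353,264), and the bowl is at (432,270). Next I'll take one close crop to check these choices.

```bash
cat > h.py <<'E'
from bench import *
import cv2, numpy as np
from scipy.spatial.transform import Rotation as R
def grab(n="top"): return get_image(n)
def w2p(im,P):
    c=R.from_quat(im["orientation"]).inv().apply(np.atleast_2d(P)-im["position"])
    return (c@np.array(im["mtx"]).T)[:,:2]/c[:,2:]
def p2w(im,uv,z):
    d=R.from_quat(im["orientation"]).apply(np.linalg.inv(im["mtx"])@[uv[0],uv[1],1])
    p=np.array(im["position"]);return p+d*(z-p[2])/d[2]
def blob(im,lo,hi,box,m=None):
    "centroid, area of largest HSV blob in box x0,y0,x1,y1"
    x0,y0,x1,y1=box
    h=cv2.cvtColor(im["color"],cv2.COLOR_BGR2HSV)[y0:y1,x0:x1]
    m=cv2.inRange(h,lo,hi); n,l,s,c=cv2.connectedComponentsWithStats(m)
    k=1+np.argmax(s[1:,4]); return c[k]+[x0,y0],s[k]
def to(x,y,z,yaw=None):
    """print shift/turn in tool axes from now to target, yaw=angle of tool y line in world"""
    s=read_state();r=R.from_quat(s["ee_rot"]);cy=r.apply([0,1,0]);now=np.arctan2(cy[1],cy[0])
    d=r.inv().apply(np.array([x,y,z])-s["position"])
    t=0 if yaw is None else (np.radians(yaw)-now+np.pi/2)%np.pi-np.pi/2
    print("shift",d.round(1),"toolz turn",round(-t,3),"tool y yaw now",np.degrees(now).round(1),"tilt",r.apply([0,0,1]).round(3),"j6",s["joints"][5].round(2))
def zoom(im,box,name,f):
    x0,y0,x1,y1=box;cv2.imwrite("pics/"+name,cv2.resize(im["color"][y0:y1,x0:x1],None,fx=f,fy=f,interpolation=cv2.INTER_CUBIC))
E
python3 - <<'E'
from h import *
im=grab(); zoom(im,(140,155,390,322),"crop1.png",3.2)
for nm,u,z in [("w1",(201,208),40),("w2",(197,259),40),("w3",(244.5,271),40),("hw",(248,222),40),("capC",(313,226),72),("capD",(355,230),72),("spA",(316,189),66),("spB",(356,192),66),("am",(310,262),48),("gr",(331,263),40),("wh",(353,264),48),("bowl",(432,270),40),("plateTL",(297,170),20),("plateBR",(376,256),20)]:
    print(nm,p2w(im,u,z).round(0))
E
```

```text
w1 [579. 406.  40.]
w2 [454. 409.  40.]
w3 [426. 295.  40.]
hw [546. 291.  40.]
capC [530. 134.  72.]
capD [522.  34.  72.]
spA [624. 127.  66.]
spB [618.  30.  66.]
am [448. 140.  48.]
gr [447.  89.  40.]
wh [444.  37.  48.]
bowl [ 433. -155.   40.]
plateTL [688. 175.  20.]
plateBR [469. -23.  20.]
```

View pics/crop1.png

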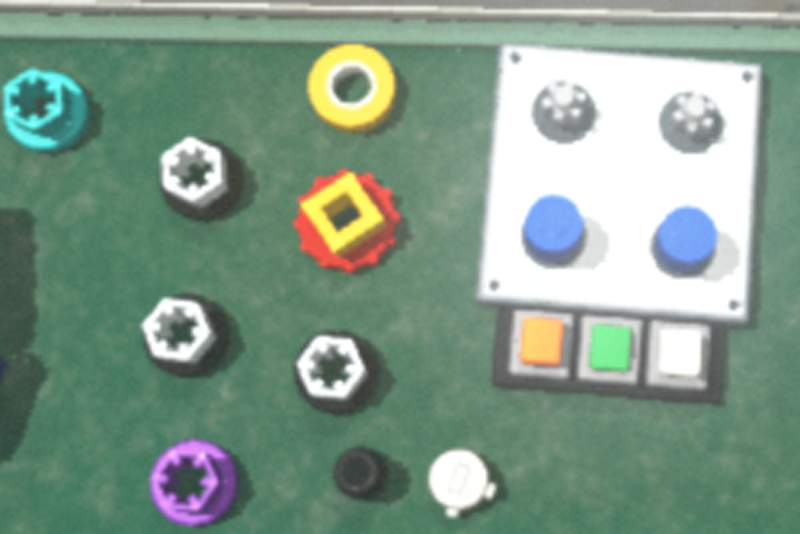

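The crop confirms the choice: three aluminium and black wheels, a red and yellow handwheel, bare back spindles, caps on the front shafts, and orange, green, white keys from left to right. Next I'll measure centres and angles.

```bash
cat > meas.py <<'E'
from h import *
def poly(im,lo,hi,box,z,n):
    x0,y0,x1,y1=box;f=6
    c=cv2.resize(im["color"][y0:y1,x0:x1],None,fx=f,fy=f,interpolation=cv2.INTER_CUBIC)
    m=cv2.inRange(cv2.cvtColor(c,cv2.COLOR_BGR2HSV),lo,hi)
    cs,_=cv2.findContours(m,cv2.RETR_EXTERNAL,cv2.CHAIN_APPROX_NONE)
    k=cv2.convexHull(max(cs,key=cv2.contourArea))[:,0].astype(float)
    P=np.array([p2w(im,((u+.5)/f-.5+x0,(v+.5)/f-.5+y0),z)[:2] for u,v in k])
    M=cv2.moments(P.astype(np.float32).reshape(-1,1,2));ctr=np.array([M["m10"],M["m01"]])/M["m00"]
    step=360/n if n==6 else 90
    A=np.arange(0,step,1.);W=[]
    for a in A:
        th=np.radians(a+step*np.arange(int(180/step)));p=P@np.array([np.cos(th),np.sin(th)])
        W.append(np.ptp(p,axis=0).mean())
    i=np.argmin(W);return ctr.round(1),A[i],round(W[i],1),round(max(W),1)
def spl(im,x,y,z=56):
    "6-fold phase of brightness around shaft"
    g=cv2.cvtColor(im["color"],cv2.COLOR_BGR2GRAY).astype(np.float32);out=[]
    for r in (10,12,14,15):
        a=np.radians(np.arange(0,360,3));uv=w2p(im,np.c_[x+r*np.cos(a),y+r*np.sin(a),0*a+z]).astype(np.float32)
        v=cv2.remap(g,uv[None,:,0],uv[None,:,1],cv2.INTER_CUBIC)[0];F=(v*np.exp(6j*a)).mean()
        out.append((r,round(float(np.degrees(np.angle(F))/6)%60),round(float(abs(F)),1)))
    return out
E
python3 - <<'E'
from meas import *
im=grab()
S=((0,0,150),(179,50,255))
for n,b in dict(w1=(186,194,217,226),w2=(181,243,211,275),w3=(230,257,260,287)).items(): print(n,poly(im,*S,b,40,6))
print("hw",poly(im,(20,120,120),(35,255,255),(232,205,268,242),40,4))
B=((100,150,60),(130,255,255))
for n,b in dict(C=(300,212,326,242),D=(342,215,368,246)).items(): print("cap",n,poly(im,*B,b,72,6))
for n,lo,hi,z in [("am",(8,150,150),(20,255,255),48),("gr",(50,150,120),(75,255,255),40)]:
    c,s=blob(im,lo,hi,(295,245,370,280));print(n,c,p2w(im,c,z).round(1),s[4])
c,s=blob(im,(0,150,60),(8,255,255),(400,235,465,305));print("bowl bbox",s,p2w(im,(s[0]+s[2]/2+400,s[1]+s[3]/2+235),56).round(1), s[2]*2.4)
# shaft centroids: grey on white
h=cv2.cvtColor(im["color"],cv2.COLOR_BGR2GRAY)
for n,b in dict(A=(304,177,330,202),B=(343,180,370,206)).items():
    x0,y0,x1,y1=b;m=((h[y0:y1,x0:x1]<185)).astype(np.uint8);k=cv2.connectedComponentsWithStats(m);i=1+np.argmax(k[2][1:,4]);c=k[3][i]+[x0,y0];print(n,c,k[2][i],p2w(im,c,47).round(1))
for x,y in ((626,127),(619,30)):
  for dx in(-2,0,2):
    print(x+dx,y,spl(im,x+dx,y))
E
```

```text
w1 (array([580.2, 409.7]), np.float64(37.0), np.float64(48.5), np.float64(52.3))
w2 (array([457.1, 414.3]), np.float64(53.0), np.float64(47.2), np.float64(51.5))
w3 (array([430.3, 298.7]), np.float64(54.0), np.float64(46.6), np.float64(51.3))
hw (array([547.7, 294. ]), np.float64(35.0), np.float64(48.8), np.float64(63.8))Traceback (most recent call last):
  File "<stdin>", line 7, in <module>
  File "meas.py", line 7, in poly
    k=cv2.convexHull(max(cs,key=cv2.contourArea))[:,0].astype(float)
                     ~~~^^^^^^^^^^^^^^^^^^^^^^^^
ValueError: max() iterable argument is empty
```

```bash
python3 - <<'E'
from meas import *
im=grab()
H=cv2.cvtColor(im["color"],cv2.COLOR_BGR2HSV);g=cv2.cvtColor(im["color"],cv2.COLOR_BGR2GRAY)
print(H[226,313],H[232,313],H[262,310],H[263,331])
print(g[196:224,201]);print(g[180:200,316])
for v in (190,210,225):
  for n,b in dict(w1=(186,194,217,226),w2=(181,243,211,275),w3=(230,257,260,287)).items(): print(v,n,poly(im,(0,0,v),(179,60,255),b,40,6))
for v in (190,220): print("hw",poly(im,(20,120,v),(35,255,255),(232,205,268,242),40,4))
B=((100,80,120),(130,255,255))
for v in (120,180,200):
 for n,b in dict(C=(300,212,326,242),D=(342,215,368,246)).items():
  try: print("cap",v,n,poly(im,(100,80,v),(130,255,255),b,72,6))
  except Exception as e: print(e)
for n,lo,hi,z in [("am",(8,100,150),(20,255,255),48),("gr",(50,100,150),(75,255,255),40)]:
    c,s=blob(im,lo,hi,(295,245,370,280));print(n,c,p2w(im,c,z).round(1),s)
c,s=blob(im,(0,150,60),(8,255,255),(400,235,465,305));print("bowl bbox",s,p2w(im,(s[0]+s[2]/2+400,s[1]+s[3]/2+235),56).round(1), s[2]*2.4)
for n,b in dict(A=(304,177,330,202),B=(343,180,370,206)).items():
    x0,y0,x1,y1=b;m=((g[y0:y1,x0:x1]<170)).astype(np.uint8);k=cv2.connectedComponentsWithStats(m);i=1+np.argmax(k[2][1:,4]);c=k[3][i]+[x0,y0];print(n,c,k[2][i],p2w(im,c,47).round(1))
for x,y in ((624,127),(617,30)):
  for dx in(-2,0,2):
    print(x+dx,y,spl(im,x+dx,y))
E
```

```text
[109 128 250] [110 129 248] [ 20 142 255] [ 67 119 243]
[115 120 173 251 243 193 153 142 142 136 107  83  75  71  73  79 131 208
 240 254 243 179 145 102  76  72  68  67]
[230 224 245 248 248 249 247 223 185 174 184 162 150 142 128 130 147 155
 152 178]
190 w1 (array([580.9, 410.3]), np.float64(36.0), np.float64(45.6), np.float64(49.9))
190 w2 (array([457.4, 414.6]), np.float64(53.0), np.float64(45.2), np.float64(49.9))
190 w3 (array([430.4, 298.8]), np.float64(55.0), np.float64(44.9), np.float64(49.4))
210 w1 (array([581. , 410.4]), np.float64(36.0), np.float64(44.5), np.float64(48.9))
210 w2 (array([457.4, 414.6]), np.float64(53.0), np.float64(44.1), np.float64(48.8))
210 w3 (array([430.5, 298.8]), np.float64(55.0), np.float64(44.1), np.float64(48.5))
225 w1 (array([581. , 410.4]), np.float64(36.0), np.float64(43.6), np.float64(48.1))
225 w2 (array([457.4, 414.6]), np.float64(53.0), np.float64(43.3), np.float64(48.0))
225 w3 (array([430.5, 298.8]), np.float64(55.0), np.float64(43.3), np.float64(47.8))
hw (array([548.7, 294.8]), np.float64(35.0), np.float64(47.1), np.float64(63.4))

[... 662 characters left out ...]
15 120]
gr [330.38926174 263.34228188] [446.5  90.5  40. ] [ 30  12  12  14 149]
bowl bbox [   6    8   53   53 1731] [ 432.1 -151.4   56. ] 127.19999999999999
A [316.06875 192.25   ] [  3   6  19  16 160] [621.5 126.5  47. ]
B [355.45625 195.6    ] [  4   7  19  16 160] [614.5  29.5  47. ]
622 127 [(10, 53, 5.4), (12, 52, 5.3), (14, 53, 4.4), (15, 53, 3.9)]
624 127 [(10, 45, 4.5), (12, 46, 4.5), (14, 53, 3.6), (15, 59, 3.6)]
626 127 [(10, 32, 1.9), (12, 38, 0.8), (14, 7, 2.5), (15, 8, 4.3)]
615 30 [(10, 47, 4.4), (12, 48, 7.5), (14, 48, 7.7), (15, 47, 7.0)]
617 30 [(10, 44, 3.9), (12, 43, 4.6), (14, 44, 5.3), (15, 44, 4.4)]
619 30 [(10, 20, 2.2), (12, 26, 3.1), (14, 28, 3.4), (15, 29, 3.3)]
```

```bash
python3 - <<'E'
from h import *
to(448,139.5,90,-4)
E
```

```text
shift [378.7 347.5 122. ] toolz turn 1.311 tool y yaw now -108.9 tilt [-0.    -0.001 -1.   ] j6 -0.26
```

Emit:
carry_out --pt "0 0 0.18 50 46 0 -1" --pt "0 0 0.36 100 92 0 -1" --pt "0 0 0.54 150 138 0 -1" --pt "0 0 0.72 190 174 0 -1" --pt "0 0 0.9 225 206 0 -1"

```text
clock: 0.88
position: [349.1, 321.5, 212.3]
ee_rot: [0.815, -0.579, 0.0, -0.0]
contact_force: [0.3, 1.0, 0.8]
gripper_width: -0.3
grasp_force: 0.0
```

```bash
python3 - <<'E'
from h import *
to(448,139.5,90,-4)
E
```

```text
shift [204.4 -33.5 122.3] toolz turn 0.405 tool y yaw now -160.8 tilt [ 0.  0. -1.] j6 -0.75
```

Emit:
carry_out --pt "0 0 0.1 51 -8 20 -1" --pt "0 0 0.2 102 -17 45 -1" --pt "0 0 0.3 153 -25 75 -1" --pt "0 0 0.4 204 -33 105 -1" --pt "0 0 0.4 204 -33 120 -1"

```text
clock: 1.5
position: [447.9, 139.0, 90.4]
ee_rot: [-0.684, 0.73, 0.0, -0.002]
contact_force: [0.1, 0.5, 0.9]
gripper_width: 0.3
grasp_force: 0.0
```

```bash
python3 - <<'E'
from h import *
to(448,139.5,53,-4)
im=grab();zoom(im,(280,190,400,280),"k1.png",6)
E
```

```text
shift [-0.6 -0.2 37.4] toolz turn 0.005 tool y yaw now 176.3 tilt [-0.003 -0.002 -1.   ] j6 -0.71
```

View pics/k1.png

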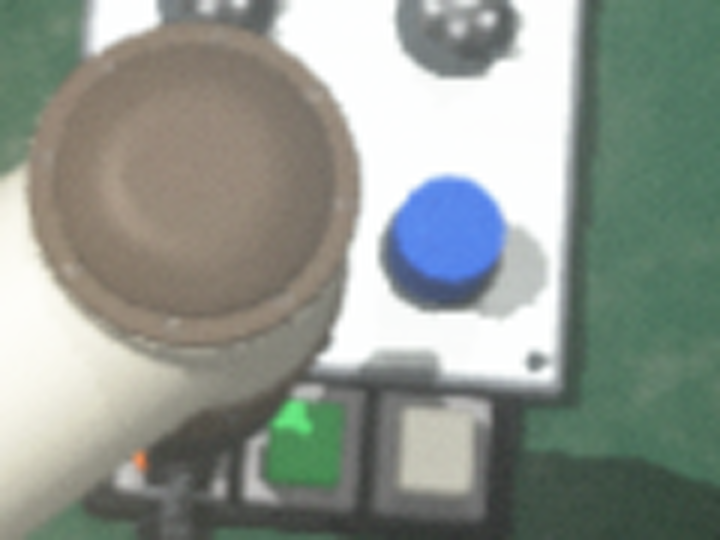

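The gripper is over the orange key, which shows at its left edge (140,460 in the crop). The arm hides most of the rest. I'll press straight down.

Emit:
carry_out --pt "0 0 0 0 0 15 -1" --pt "0 0 0 0 0 27 -1" --pt "0 0 0 0 0 33 -1" --pt "0 0 0 0 0 37 -1" --pt "0 0 0 0 0 38 -1"

```text
clock: 2.17
position: [447.9, 142.6, 54.2]
ee_rot: [-0.686, 0.728, -0.0, 0.0]
contact_force: [0.4, 0.2, 0.3]
gripper_width: 0.1
grasp_force: 0.0
```

Emit:
carry_out --pt "0 0 0 0 0 0 -1" --pt "0 0 0 0 0 -30 -1" --pt "0 0 0 0 0 -60 1" --pt "0 0 0 0 0 -90 1"

```text
clock: 2.68
position: [447.9, 142.3, 145.4]
ee_rot: [-0.686, 0.728, -0.0, 0.0]
contact_force: [0.3, -0.0, 0.9]
gripper_width: 35.7
grasp_force: 0.0
```

```bash
python3 - <<'E'
from h import *
to(533,135,140,-4)
im=grab("scene");zoom(im,(290,190,430,295),"s1.png",5.5)
E
```

```text
shift [  2.3 -85.4   5.4] toolz turn 0.011 tool y yaw now 176.6 tilt [ 0.  0. -1.] j6 -0.71
```

View pics/s1.png

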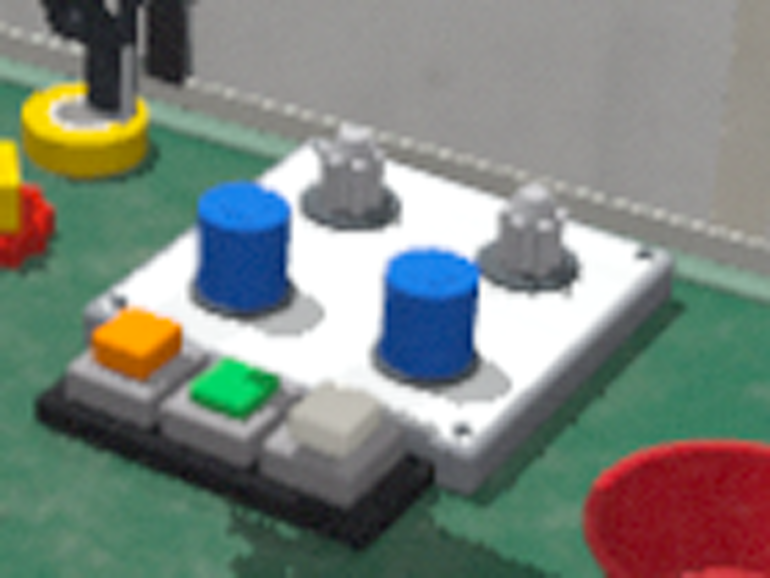

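```bash
python3 - <<'E'
from h import *
im=grab("scene");s=read_state();p=s["position"];print(p,s["gripper_width"])
for y in (-50,0,50): print(w2p(im,p+[y,0,-14]))
print("key top proj",w2p(im,[[448,139.5,48],[446.5,90.5,48],[534,135,72],[526.5,35.5,72],[432,-151,56]]))
zoom(im,(230,100,400,240),"s2.png",4.7)
E
```

```text
[450.07510243 143.62462783 147.8098546 ] 50.80179781334134
[[304.30098724 227.33747544]]
[[315.18547641 218.37675307]]
[[325.44286267 209.93229701]]
key top proj [[315.71781238 249.50441649]
 [332.8365612  255.47941888]
 [334.28724116 226.68165837]
 [368.12657352 238.60364241]
 [425.46836058 286.78943548]]
```

View pics/s2.png

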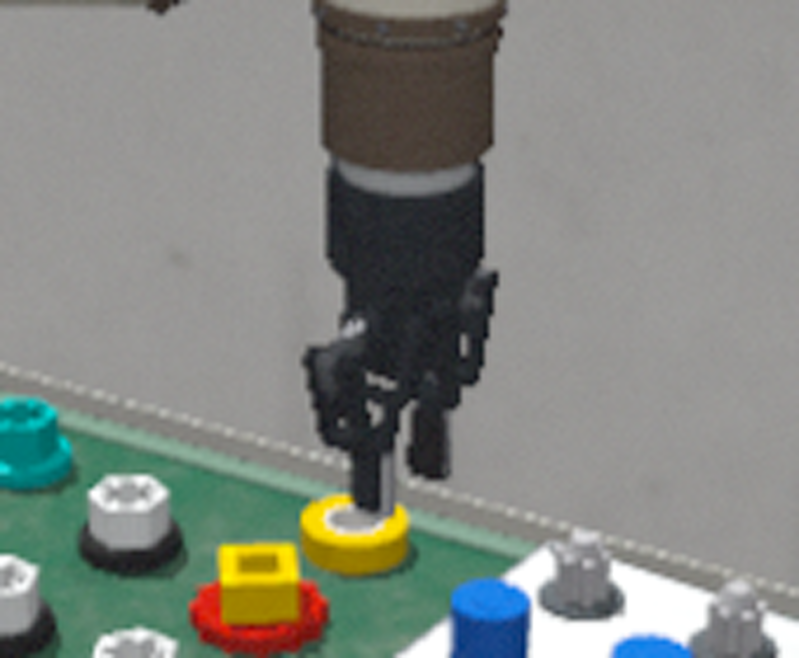

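```bash
python3 - <<'E'
from h import *
im=grab("top")
print(w2p(im,[[202.4,591.3,198],[202.4,591.3,212],[202.4,591.3,300]]))
s=read_state();p=s["position"];print(p,s["joints"])
print(w2p(im,[p+[0,0,-14],p+[25,0,-14],p+[-25,0,-14],p+[0,0,50]]))
a=im["color"][200:290,260:380];o=cv2.imread("pics/top0.png")[360:420,20:110]
a=cv2.resize(a,(600,450),interpolation=cv2.INTER_CUBIC);o=cv2.resize(o,(200,133));a[:133,400:]=o
cv2.imwrite("pics/t2.png",a)
E
```

```text
[[ 72.8677342  374.93448147]
 [ 69.05400767 375.67241453]
 [ 41.9073778  380.92512349]]
[448.76771441 142.97146507 145.91588752] [ 6.54626222e-01  1.85295071e-01 -4.58054377e-01  8.78195719e-05
 -9.22762629e-01 -7.13652715e-01]
[[308.70314951 255.98770065]
 [308.83585558 244.79944946]
 [308.56911545 267.28791229]
 [308.84318402 250.95389951]]
```

View pics/t2.png

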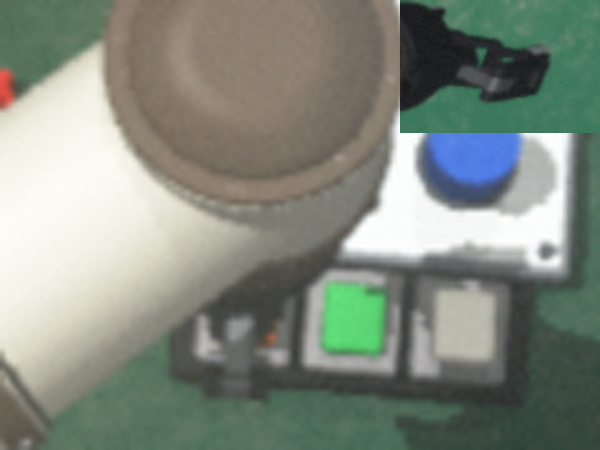

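```bash
python3 - <<'E'
from h import *
im=grab("scene")
for c in (cv2.imread("pics/scene0.png"),im["color"]):
  for lo,hi in (((5,120,120),(22,255,255)),((50,120,120),(80,255,255))):
    cc,s=blob({"color":c},lo,hi,(300,240,345,272));print(cc.round(1),s)
# dark hand mask in scene
d=(cv2.cvtColor(im["color"],cv2.COLOR_BGR2GRAY)<75)[150:225,290:340]
for r,row in zip(range(150,225,2),d[::2]): print(r,''.join('#' if v else '.' for v in row))
E
```

```text
[314.3 252. ] [  7   6  16  13 152]
[332.  259.6] [25 15 16 10 99]
[314.3 252. ] [  7   6  16  13 152]
[331.9 259.8] [ 25  15  16  11 104]
150 ..........#################################.......
152 ..........#################################.......
154 ..........#################################.......
156 ..........#################################.......
158 ...........################################.##....
160 .............#################################....
162 ..............################################....
164 ..............##########################...##.....
166 ..............###############################.....
168 ..............###############################.....
170 ..................###########################.....
172 ...............#######################...####.....
174 .....#####..###########################..###......
176 .....###..#############################.####......
178 .....#######################################......
180 .....############.#########################.......
182 .....############......####.############..........
184 ......#############...
[... 428 characters left out ...]
...######...........#######.............
202 .............######...............................
204 .............######...............................
206 .............######...............................
208 .............######...............................
210 ................###...............................
212 ..................................................
214 ..................................................
216 ...........................#......................
218 ...........................##.....................
220 .........................###......................
222 ...................####...........................
224 ..................................................
```

Emit:
carry_out --pt "0 0 0 0 0 30 -1" --pt "0 0 0 0 0 60 -1" --pt "0 0 0 0 0 90 -1" --pt "0 0 0 0 0 90 -1"

```text
clock: 3.38
position: [445.6, 140.7, 51.4]
ee_rot: [-0.686, 0.728, 0.001, -0.004]
contact_force: [-0.5, 0.5, 0.8]
gripper_width: 0.1
grasp_force: 0.0
```

```bash
python3 - <<'E'
from h import *
s=read_state();p=s["position"];print(p,s["gripper_width"])
for n,(x0,x1,y0,y1) in dict(scene=(285,345,190,270),top=(290,350,225,300)).items():
    im=grab(n);print(n,w2p(im,[p+[0,0,-14],p+[0,0,40]]).round(1))
    o=cv2.imread(f"pics/{n}0.png");d=(cv2.absdiff(o,im["color"]).max(2)>40)[y0:y1,x0:x1]
    for r,row in zip(range(y0,y1,2),d[::2]): print(r,''.join('#' if v else '.' for v in row))
E
```

```text
[445.58830204 140.72151878  51.41043579] 0.10959365152792788
scene [[314.7 253.4]
 [315.  234.7]]
190 ..............#################################.............
192 ..............#################################.............
194 ..............#################################.............
196 ...............###############################..............
198 .................###########################................
200 ..................##########################................
202 ..................##############################............
204 ..................##############################............
206 ..................#############################.............
208 .................##############################.............
210 .................#############################..............
212 ...................##########################...............
214 .................###########################................
216 ...............############################.................
218 ...........######################.#########.................
220 ...........############
[... 3402 characters left out ...]
..###....#####..............#######...............
281 ............####...#####.............#######################
283 ....................###...............######################
285 .......................................####....#############
287 ........................................####################
289 .........................................###################
291 ..........................................##################
293 ...........................................#################
295 ...........................................#################
297 ...........................................#################
299 ...........................................#################
```

Emit:
carry_out --pt "0 0 0 0 0 5 -1" --pt "0 0 0 0 0 9 -1" --pt "0 0 0 0 0 9 -1"

```text
clock: 3.85
position: [447.8, 142.3, 45.2]
ee_rot: [-0.686, 0.728, 0.0, 0.0]
contact_force: [-0.4, -0.0, 0.0]
gripper_width: 0.1
grasp_force: 0.0
```

Emit:
carry_out --pt "0 0 0 0 0 2 -1" --pt "0 0 0 0 0 4 -1" --pt "0 0 0 0 0 4 -1"

```text
clock: 4.22
position: [447.8, 142.2, 41.0]
ee_rot: [-0.686, 0.728, 0.0, -0.0]
contact_force: [0.6, -0.6, -0.0]
gripper_width: -0.3
grasp_force: 0.0
```

```bash
cat > keys.py <<'E'
from h import *
im=grab("scene")
for n,lo,hi in (("am",(5,120,120),(22,255,255)),("gr",(50,120,120),(80,255,255))):
    cc,s=blob(im,lo,hi,(300,240,345,272));print(n,cc.round(1),s)
s=read_state();print(s["position"].round(1),s["contact_force"].round(1),s["clock"])
E
python3 - <<'E'
from h import *
import keys
o=cv2.imread("pics/scene0.png");d=(cv2.absdiff(o,keys.im["color"]).max(2)>40)[236:262:1,300:345]
for r,row in zip(range(236,262),d): print(r,''.join('#' if v else '.' for v in row))
E
```

```text
am [314.3 252.1] [  7   6  16  13 148]
gr [331.7 259.7] [24 15 16 10 98]
[447.8 142.3  41. ] [-0.1  0.7  0.8] 4.275
236 ..........######..##.........................
237 .........#######.###.........................
238 ..........##########.........................
239 .........###########.........................
240 .........###########.........................
241 .........###########.........................
242 .........###########.........................
243 .........###########.........................
244 ..........##########.........................
245 ............#######..........................
246 ............#######..........................
247 ..............###............................
248 .............................................
249 .................##..........................
250 .............########........................
251 ..............######.........................
252 ..............#####..........................
253 .............####............................
254 .............................................
255 ..............................###............
256 ............................#######...#####..
257 ...........................##################
258 ..........................##############.####
259 ........................###############..####
260 .......................###############...####
261 ......................###..##########....###.
```

Emit:
carry_out --pt "0 0 0 0 0 2 -1" --pt "0 0 0 0 0 4 -1" --pt "0 0 0 0 0 4 -1"

```text
clock: 4.65
position: [447.7, 142.2, 36.9]
ee_rot: [-0.686, 0.728, 0.0, -0.0]
contact_force: [0.1, -0.1, -0.5]
gripper_width: 0.2
grasp_force: 0.0
```

Emit:
carry_out --pt "0 0 0 0 0 2 -1" --pt "0 0 0 0 0 3 -1" --pt "0 0 0 0 0 3 -1"

```text
clock: 5.03
position: [447.8, 142.3, 34.0]
ee_rot: [-0.686, 0.728, 0.0, -0.0]
contact_force: [-0.5, 0.3, -0.0]
gripper_width: 0.1
grasp_force: 0.0
```

```bash
python3 - <<'E'
from h import *
import keys
o=cv2.imread("pics/scene0.png");d=(cv2.absdiff(o,keys.im["color"]).max(2)>40)[240:262:1,300:345]
for r,row in zip(range(240,262),d): print(r,''.join('#' if v else '.' for v in row))
E
```

```text
am [314.4 252.7] [  7   8  16  11 132]
gr [332.  259.7] [25 15 16 11 96]
[447.9 142.3  34.1] [ 0.5  0.3 -0.6] 5.075
240 .........###########.........................
241 .........###########.........................
242 .........###########.........................
243 .........###########.........................
244 .........###########.........................
245 .........###########.........................
246 .........###########.........................
247 ..........##########.........................
248 ...........########..........................
249 ............#######..........................
250 ............#########........................
251 ............########.........................
252 ............#######..........................
253 ............#####............................
254 .............................................
255 ..............................###.......#....
256 ............................################.
257 ...........................##################
258 ..........................##############.####
259 ........................###############..####
260 .......................###############...####
261 ......................##..###########....###.
```

Emit:
carry_out --pt "0 0 0 0 0 2 -1" --pt "0 0 0 0 0 4 -1" --pt "0 0 0 0 0 4 -1"

```text
clock: 5.45
position: [447.7, 142.2, 29.9]
ee_rot: [-0.686, 0.728, 0.0, -0.0]
contact_force: [-0.3, -0.5, 0.3]
gripper_width: 0.1
grasp_force: 0.0
```

Emit:
carry_out --pt "0 0 0 0 0 2 -1" --pt "0 0 0 0 0 4 -1" --pt "0 0 0 0 0 4 -1"

```text
clock: 5.82
position: [448.0, 142.4, 26.0]
ee_rot: [-0.686, 0.728, -0.0, 0.0]
contact_force: [0.6, -0.8, -0.4]
gripper_width: -0.2
grasp_force: 0.2
```

```bash
python3 - <<'E'
from h import *
import keys
o=cv2.imread("pics/scene0.png");d=(cv2.absdiff(o,keys.im["color"]).max(2)>40)[240:262:1,300:345]
for r,row in zip(range(240,262),d): print(r,''.join('#' if v else '.' for v in row))
E
```

```text
am [314.3 253.8] [  7   9  16  11 105]
gr [332.1 258.7] [25 15 16  9 91]
[447.9 142.4  26. ] [-0.4 -0.4 -0.2] 5.875
240 .........###########.........................
241 .........###########.........................
242 .........###########.........................
243 .........###########.........................
244 .........###########.........................
245 .........###########.........................
246 .........###########.........................
247 .........###########.........................
248 .........##############......................
249 .......################......................
250 .......#..###########.#......................
251 ...........#########.........................
252 .......##..########..........................
253 .........#...####.....#......................
254 ......................#..##...###............
255 .............................############....
256 ............................################.
257 ..................#........##################
258 ..............#..#........###################
259 ..............#.........################.####
260 .......................################..###.
261 ......................##..###########....###.
```

Emit:
carry_out --pt "0 0 0 0 0 3 -1" --pt "0 0 0 0 0 5 -1" --pt "0 0 0 0 0 5 -1"

```text
clock: 6.25
position: [447.9, 142.4, 20.9]
ee_rot: [-0.686, 0.728, 0.0, 0.0]
contact_force: [-0.2, 0.6, 0.2]
gripper_width: -0.1
grasp_force: 0.1
```

Emit:
carry_out --pt "0 0 0 0 0 1 -1" --pt "0 0 0 0 0 2 -1" --pt "0 0 0 0 0 2 -1"

```text
clock: 6.62
position: [448.0, 142.4, 20.8]
ee_rot: [-0.686, 0.727, -0.0, 0.0]
contact_force: [-4.5, 0.0, 15.6]
gripper_width: -0.5
grasp_force: 7.9
```

```bash
python3 keys.py
```

```text
am [314.4 254.7] [ 7 11 16  9 77]
gr [332.2 257.1] [25 13 16 10 93]
[448.  142.4  20.8] [-5.5 -0.4 16.2] 6.675
```

Emit:
carry_out --pt "0 0 0 0 0 -30 -0.5" --pt "0 0 0 0 0 -85 0.5" --pt "0 0 0 2 -50 -85 0.5" --pt "0 0 0 2 -86 -85 0.5" --pt "0 0 0 2 -86 -80 0.5"

```text
clock: 7.3
position: [535.6, 135.2, 98.7]
ee_rot: [-0.685, 0.728, -0.0, 0.001]
contact_force: [-0.8, -0.7, 0.3]
gripper_width: 64.2
grasp_force: 0.0
```

Emit:
carry_out --pt "0 0 0 0 0 0 0.5" --pt "0 0 0 0 0 0 0.5"

```text
clock: 7.55
position: [532.5, 135.1, 98.8]
ee_rot: [-0.686, 0.727, 0.0, -0.001]
contact_force: [-0.3, -0.1, -0.4]
gripper_width: 63.8
grasp_force: 0.0
```

```bash
python3 keys.py; python3 - <<'E'
from h import *
s=read_state();p=s["position"];print(s["gripper_width"]);to(534,135,20,-4)
im=grab("scene");print(w2p(im,[p+[0,0,19],p+[32,0,14],p+[-32,0,14],p+[0,0,60]]).round(1))
o=cv2.imread("pics/scene0.png");x0,x1,y0,y1=300,370,165,245
d=(cv2.absdiff(o,im["color"]).max(2)>40)[y0:y1,x0:x1]
for r,row in zip(range(y0,y1,2),d[::2]): print(r,''.join('#' if v else '.' for v in row))
E
```

```text
am [314.4 253.4] [  7   9  16  10 116]
gr [332.1 257. ] [25 13 16 10 94]
[532.7 135.3  99.1] [-0.1  0.4 -0.1] 7.6
63.8330795630021
shift [ 0.2 -1.3 79.1] toolz turn 0.011 tool y yaw now 176.7 tilt [-0.001 -0.    -1.   ] j6 -0.6
[[334.5 211. ]
 [340.4 207.7]
 [328.3 218. ]
 [335.1 196.5]]
165 ......................################################................
167 .......................###############################................
169 .........................#########################.###................
171 .........................#############################................
173 ........................#############################.................
175 ........................#############################.................
177 .......................########################..####.................
179 ......................##########################.####.................
181 ................####################################..................
183 ................####################################..................
185 ................####################################.....
[... 1488 characters left out ...]
.........................
227 ......................................................................
229 ......................................................................
231 ......................................................................
233 ......................................................................
235 .................................................................####.
237 .............................................................#########
239 ............................................................##########
241 .............................................................#########
243 .................................................................#####
```

Emit:
carry_out --pt "0 0 0 0 -1 40 0.5" --pt "0 0 0 0 -1 70 0.5" --pt "0 0 0 0 -1 80 0.5" --pt "0 0 0 0 -1 80 -0.5" --pt "0 0 0 0 -1 80 -0.5"

```text
clock: 8.28
position: [535.5, 135.7, 20.5]
ee_rot: [-0.686, 0.728, -0.0, 0.001]
contact_force: [0.6, 0.7, -0.4]
gripper_width: 42.6
grasp_force: 60.7
```

Emit:
carry_out --pt "0 0 0 0 0 0 -1" --pt "0 0 0 0 0 0 -1" --pt "0 0 0 0 0 0 -1" --pt "0 0 0 0 0 0 -1"

```text
clock: 8.78
position: [535.0, 135.4, 19.9]
ee_rot: [-0.686, 0.728, -0.0, 0.001]
contact_force: [-2.0, 1.7, 5.5]
gripper_width: 42.3
grasp_force: 61.1
```

Emit:
carry_out --pt "0 0 0 0 0 -55 -1" --pt "0 0 0 25 8 -80 -1" --pt "0 0 0 80 26 -80 -1" --pt "0 0 0 135 44 -80 -1" --pt "0 0 0 190 62 -80 -1"

```text
clock: 9.4
position: [460.4, -52.3, 98.9]
ee_rot: [-0.686, 0.727, 0.0, -0.0]
contact_force: [1.0, -0.1, 0.3]
gripper_width: 42.3
grasp_force: 65.1
```

Emit:
carry_out --pt "0 0 0 40 14 0 -1" --pt "0 0 0 81 25 0 -1" --pt "0 0 0 81 25 0 -1"

```text
clock: 9.78
position: [430.2, -132.1, 98.7]
ee_rot: [-0.684, 0.729, 0.0, -0.0]
contact_force: [0.6, 0.5, 0.3]
gripper_width: 42.5
grasp_force: 65.1
```

```bash
python3 - <<'E'
from h import *
s=read_state();print(s["gripper_width"],s["grasp_force"],s["position"]);to(432,-131,37,-4)
E
```

```text
42.474034124657486 65.11353028938174 [ 430.15702246 -132.08085405   98.70684681]
shift [-1.2 -1.8 61.7] toolz turn 0.006 tool y yaw now 176.4 tilt [-0.001  0.    -1.   ] j6 -0.13
```

Emit:
carry_out --pt "0 0 0 0 0 40 -1" --pt "0 0 0 0 0 60 -1" --pt "0 0 0 0 0 60 -1" --pt "0 0 0 0 0 60 0.5" --pt "0 0 0 0 0 60 0.5"

```text
clock: 10.4
position: [432.8, -130.0, 40.1]
ee_rot: [-0.686, 0.727, -0.001, 0.001]
contact_force: [-0.3, 0.3, 0.3]
gripper_width: 64.1
grasp_force: 0.0
```

Emit:
carry_out --pt "0 0 0 0 0 0 0.5" --pt "0 0 0 0 0 -55 0.5" --pt "0 0 0 0 0 -65 0.5"

```text
clock: 10.78
position: [434.3, -130.3, 107.6]
ee_rot: [-0.686, 0.727, -0.003, 0.003]
contact_force: [0.4, -0.4, 0.3]
gripper_width: 64.2
grasp_force: 0.0
```

```bash
python3 keys.py; python3 - <<'E'
from meas import *
im=grab()
for v in (120,180): print(poly(im,(100,80,v),(130,255,255),(342,215,368,246),72,6))
try:print("bowlblue",blob(im,(95,80,50),(130,255,255),(400,235,465,305)))
except Exception as e: print(e)
to(526.5,35.5,99,-4)
E
```

```text
am [314.4 253.4] [  7   9  16  10 116]
gr [332.1 257.3] [ 24  13  17  12 106]
[ 433.9 -130.2  107.4] [-0.4  0.4  0.6] 10.825Traceback (most recent call last):
  File "<stdin>", line 3, in <module>
  File "meas.py", line 7, in poly
    k=cv2.convexHull(max(cs,key=cv2.contourArea))[:,0].astype(float)
                     ~~~^^^^^^^^^^^^^^^^^^^^^^^^
ValueError: max() iterable argument is empty
```

Emit:
carry_out --pt "0 0 0 -50 -25 0 0.5" --pt "0 0 0 -100 -49 0 0.5" --pt "0 0 0 -150 -73 0 0.5" --pt "0 0 0 -171 -83 5 0.5" --pt "0 0 0 -171 -83 8 0.5"

```text
clock: 11.5
position: [524.2, 36.4, 94.4]
ee_rot: [-0.686, 0.727, 0.001, -0.001]
contact_force: [-1.1, 0.3, 0.0]
gripper_width: 64.2
grasp_force: 0.0
```

```bash
python3 - <<'E'
from h import *
s=read_state();p=s["position"]
im=grab("scene");print(p,w2p(im,[[526.5,35.5,72]]))
c,b=blob(im,(100,120,180),(125,255,255),(345,225,395,270));print(c,b)
print(w2p(im,[p+[0,0,24]]))
to(526.5,35.5,20,-4)
E
```

```text
[524.15850947  36.36238835  94.40439147] [[368.12657352 238.60364241]]
[368.05172414 239.4137931 ] [ 15  10  17   9 116]
[[368.64420785 222.63003702]]
shift [-0.5 -3.6 74.1] toolz turn 0.011 tool y yaw now 176.6 tilt [-0.004 -0.001 -1.   ] j6 -0.44
```

Emit:
carry_out --pt "0 0 0 0 -2 40 0.5" --pt "0 0 0 0 -2 65 0.5" --pt "0 0 0 0 -2 75 0.5" --pt "0 0 0 0 -2 75 -0.5" --pt "0 0 0 0 -2 75 -1"

```text
clock: 12.18
position: [527.4, 35.4, 22.2]
ee_rot: [-0.686, 0.728, -0.0, 0.001]
contact_force: [-0.4, 0.1, -0.1]
gripper_width: 42.4
grasp_force: 60.7
```

Emit:
carry_out --pt "0 0 0 0 0 0 -1" --pt "0 0 0 0 0 0 -1" --pt "0 0 0 0 0 -50 -1" --pt "0 0 0 0 0 -85 -1" --pt "0 0 0 0 0 -85 -1"

```text
clock: 12.8
position: [528.9, 36.3, 109.4]
ee_rot: [-0.686, 0.727, -0.002, 0.003]
contact_force: [-0.1, 0.3, -0.5]
gripper_width: 42.3
grasp_force: 64.0
```

```bash
python3 - <<'E'
from h import *
to(432,-174,100,-4)
E
```

```text
shift [215.6  84.5   8.2] toolz turn 0.011 tool y yaw now 176.7 tilt [ 0.007  0.002 -1.   ] j6 -0.43
```

Emit:
carry_out --pt "0 0 0 54 21 0 -1" --pt "0 0 0 108 42 0 -1" --pt "0 0 0 162 63 0 -1" --pt "0 0 0 215 84 5 -1" --pt "0 0 0 215 84 10 -1"

```text
clock: 13.42
position: [427.3, -176.5, 95.0]
ee_rot: [-0.684, 0.73, 0.001, -0.001]
contact_force: [1.0, 0.7, -0.3]
gripper_width: 42.2
grasp_force: 64.0
```

Emit:
carry_out --pt "0 0 0 0 0 35 -1" --pt "0 0 0 0 0 57 -1" --pt "0 0 0 0 0 57 -1" --pt "0 0 0 0 0 57 0.5" --pt "0 0 0 0 0 57 0.5"

```text
clock: 14.05
position: [430.2, -173.6, 38.7]
ee_rot: [-0.686, 0.727, 0.0, -0.0]
contact_force: [0.4, 0.3, -0.1]
gripper_width: 64.0
grasp_force: 0.0
```

Emit:
carry_out --pt "0 0 0 0 0 0 0.5" --pt "0 0 0 0 0 -50 0.5" --pt "0 0 0 0 0 -90 0.5"

```text
clock: 14.42
position: [430.3, -174.1, 130.4]
ee_rot: [-0.686, 0.728, -0.0, -0.0]
contact_force: [-0.0, -0.1, 0.2]
gripper_width: 64.3
grasp_force: 0.0
```

```bash
python3 - <<'E'
from h import *
s=read_state();print(s["position"])
im=grab("scene")
h=cv2.cvtColor(im["color"],cv2.COLOR_BGR2HSV)[255:330,385:465];m=cv2.inRange(h,(100,100,60),(130,255,255))
n,l,st,c=cv2.connectedComponentsWithStats(m)
print([(st[i],c[i]+[385,255]) for i in range(1,n) if st[i,4]>15])
a=cv2.resize(im["color"][240:330,370:470],(500,450));t=grab("top");b=cv2.resize(t["color"][150:290,260:350],(290,450))
cv2.imwrite("pics/s3.png",np.hstack([a,b]))
E
```

```text
[ 430.29429361 -174.05384229  130.35993142]
[(array([ 21,  24,  46,  24, 785], dtype=int32), array([428.65859873, 290.67898089])), (array([48, 63, 16, 12, 94], dtype=int32), array([441.        , 323.55319149])), (array([74, 67,  6,  8, 30], dtype=int32), array([462.23333333, 326.5       ]))]
```

View pics/s3.png

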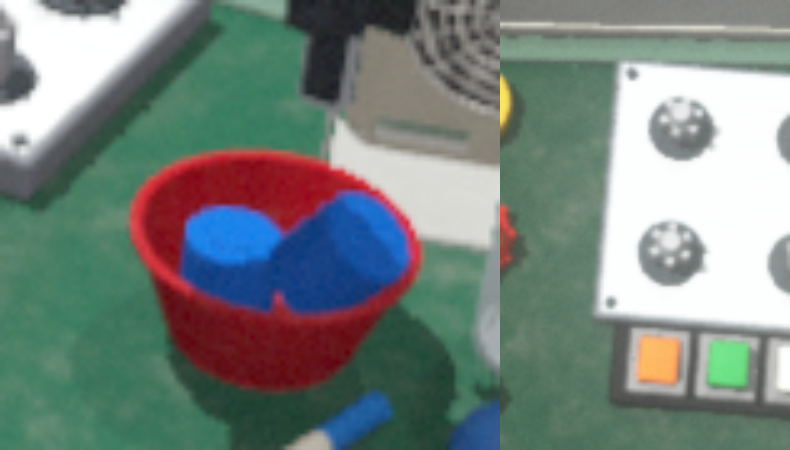

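Both caps lie in the bowl: scene crop (230,250) upright and (345,250) leaning. Orange is down and green is up. Spindles A (682,128) and C (672,253) are visible with their six teeth. Next I'll measure the spline phases and set out for the nearest wheel.

```bash
cat >> meas.py <<'E'
def spline(im,x,y,n=6,z=56,span=5,rt=(11.5,13,14.5)):
    g=cv2.cvtColor(im["color"],cv2.COLOR_BGR2GRAY).astype(np.float32);res=[]
    k=np.arange(n)*2*np.pi/n
    for dx in np.arange(-span,span+.1,1):
      for dy in np.arange(-span,span+.1,1):
        for a in range(0,360//n,3):
          t=np.concatenate([k+np.radians(a),k+np.radians(a)+np.pi/n])
          s=0
          for r in rt:
            uv=w2p(im,np.c_[x+dx+r*np.cos(t),y+dy+r*np.sin(t),0*t+z]).astype(np.float32)
            v=cv2.remap(g,uv[None,:,0],uv[None,:,1],cv2.INTER_CUBIC)[0];s+=v[:n].mean()-v[n:].mean()-.5*v[:n].std()-.5*v[n:].std()
          res.append((round(float(s),1),float(x+dx),float(y+dy),a))
    return sorted(res)[::-1][:6]
E
python3 - <<'E'
from meas import *
im=grab()
for q in ((626,127),(532,135)):
    for r in spline(im,*q): print(r)
to(430.5,299,85,-5)
E
```

```text
(-16.0, 622.0, 132.0, 42)
(-17.1, 623.0, 132.0, 42)
(-17.4, 622.0, 132.0, 45)
(-17.5, 622.0, 131.0, 45)
(-18.8, 622.0, 131.0, 48)
(-20.7, 623.0, 132.0, 45)
(221.4, 536.0, 134.0, 57)
(219.8, 536.0, 134.0, 54)
(216.4, 536.0, 135.0, 57)
(216.0, 536.0, 135.0, 54)
(203.5, 535.0, 134.0, 57)
(202.7, 535.0, 134.0, 54)
shift [-472.2   29.2   46.1] toolz turn 0.029 tool y yaw now 176.6 tilt [ 0.006 -0.    -1.   ] j6 -0.03
```

Emit:
carry_out --pt "0 0 0 -60 0 0 0.8" --pt "0 0 0 -120 0 0 0.8" --pt "0 0 0 -180 2 0 0.8" --pt "0 0 0 -240 6 0 0.8" --pt "0 0 0 -300 10 0 0.8"

```text
clock: 15.2
position: [436.7, 127.5, 128.0]
ee_rot: [-0.686, 0.728, 0.0, -0.001]
contact_force: [1.4, -0.6, 0.5]
gripper_width: 77.0
grasp_force: 0.0
```

Emit:
carry_out --pt "0 0 0.03 -60 7 0 0.8" --pt "0 0 0.03 -120 14 10 0.8" --pt "0 0 0.03 -172 19 30 0.8" --pt "0 0 0.03 -172 19 46 0.8" --pt "0 0 0.03 -172 19 46 0.8"

```text
clock: 15.82
position: [427.3, 297.7, 80.4]
ee_rot: [-0.675, 0.738, -0.0, -0.003]
contact_force: [-0.7, -0.8, 0.3]
gripper_width: 77.1
grasp_force: 0.0
```

```bash
python3 - <<'E'
from meas import *
im=grab()
for q in ((632,127),(626,29)):
    for r in spline(im,*q)[:3]: print(r)
S=((0,0,210),(179,60,255))
for n,b in dict(w1=(186,194,217,226),w2=(181,243,211,275)).items(): print(n,poly(im,*S,b,40,6))
print("hw",poly(im,(20,120,190),(35,255,255),(232,205,268,242),40,4))
to(430.5,299,15,-5)
zoom(im,(190,190,400,285),"t4.png",3.8)
# scene check of wheel 3 top
sc=grab("scene");print(w2p(sc,[[430.5,298.8,40],[580.9,410.4,40],[457.4,414.6,40]]).round(1))
c=sc["color"][215:265,230:290];cv2.imwrite("pics/x.png",c)
E
```

```text
(181.0, 636.0, 128.0, 42)
(181.0, 635.0, 127.0, 42)
(180.3, 636.0, 127.0, 42)
(164.9, 628.0, 28.0, 48)
(163.7, 628.0, 27.0, 48)
(163.2, 628.0, 28.0, 51)
w1 (array([590.4, 412.5]), np.float64(35.0), np.float64(35.4), np.float64(36.9))
w2 (array([438.6, 425.9]), np.float64(28.0), np.float64(56.9), np.float64(59.6))
hw (array([549.8, 294.4]), np.float64(35.0), np.float64(46.0), np.float64(60.5))
shift [-1.5 -2.4 66.7] toolz turn -0.002 tool y yaw now 174.9 tilt [-0.002 -0.003 -1.   ] j6 -1.01
[[258.8 237.8]
 [257.6 204. ]
 [229.5 221.7]]
```

View pics/t4.png

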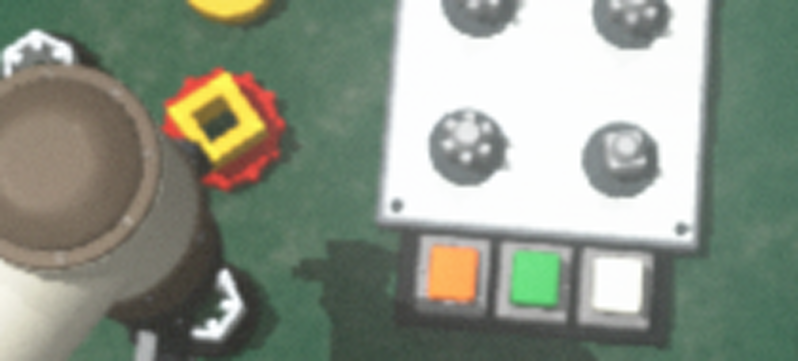

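View shows wheel 3's boss at (235,305), the handwheel at (215,120), and C (468,140) and the square shaft (622,155) now bare. Orange is down. Next I'll grip wheel 3.

Emit:
carry_out --pt "0 0 0 -1 -2 40 0.8" --pt "0 0 0 -1 -2 70 0.8" --pt "0 0 0 -1 -2 85 0.8" --pt "0 0 0 -1 -2 85 0.8"

```text
clock: 16.42
position: [431.2, 299.0, -2.1]
ee_rot: [-0.675, 0.738, -0.0, -0.0]
contact_force: [0.2, -0.2, 0.9]
gripper_width: 77.0
grasp_force: 0.0
```

Emit:
carry_out --pt "0 0 0 0 0 0 -1" --pt "0 0 0 0 0 0 -1" --pt "0 0 0 0 0 0 -1" --pt "0 0 0 0 0 0 -1"

```text
clock: 16.92
position: [431.9, 300.5, -0.4]
ee_rot: [-0.675, 0.738, 0.0, 0.002]
contact_force: [-0.5, -0.3, 5.7]
gripper_width: 40.9
grasp_force: 62.9
```

```bash
python3 - <<'E'
from meas import *
s=read_state();print(s["position"],s["contact_force"],s["gripper_width"])
to(536,134,100,-4.5)
E
```

```text
[ 4.31939778e+02  3.00520866e+02 -3.73041500e-01] [-0.53060683 -0.27414633  5.72859297] 40.900220902843614
shift [ 156.4 -118.5 -100.5] toolz turn -0.01 tool y yaw now 174.9 tilt [ 0.002  0.002 -1.   ] j6 -1.01
```

Emit:
carry_out --pt "0 0 0 0 0 -45 -1" --pt "0 0 0 0 0 -95 -1" --pt "0 0 0 50 -38 -98 -1" --pt "0 0 0 100 -76 -98 -1" --pt "0 0 0 130 -99 -98 -1"

```text
clock: 17.55
position: [518.7, 159.1, 96.3]
ee_rot: [-0.674, 0.738, 0.0, 0.0]
contact_force: [0.0, 0.2, -0.7]
gripper_width: 41.0
grasp_force: 48.2
```

Emit:
carry_out --pt "0 0 0 26 -19 0 -1" --pt "0 0 0 26 -19 0 -1" --pt "0 0 0 26 -19 0 -1"

```text
clock: 17.92
position: [534.3, 133.7, 95.9]
ee_rot: [-0.675, 0.738, 0.0, -0.0]
contact_force: [-0.5, 0.5, -0.8]
gripper_width: 40.7
grasp_force: 66.8
```

```bash
python3 - <<'E'
from meas import *
s=read_state();p=s["position"];print(p,s["contact_force"],s["gripper_width"])
to(536,134,28,-4.5)
sc=grab("scene");zoom(sc,(290,150,410,250),"s5.png",6)
print(w2p(sc,[p+[0,0,0],[536,134,66],[536,134,28]]).round(1))
E
```

```text
[534.31198284 133.72363639  95.93962359] [-0.53662986  0.47459997 -0.809729  ] 40.67510468173476
shift [-0.4 -1.7 67.9] toolz turn -0.011 tool y yaw now 174.9 tilt [-0.001  0.    -1.   ] j6 -0.63
[[335.1 218.6]
 [334.9 228.5]
 [334.4 241. ]]
```

View pics/s5.png

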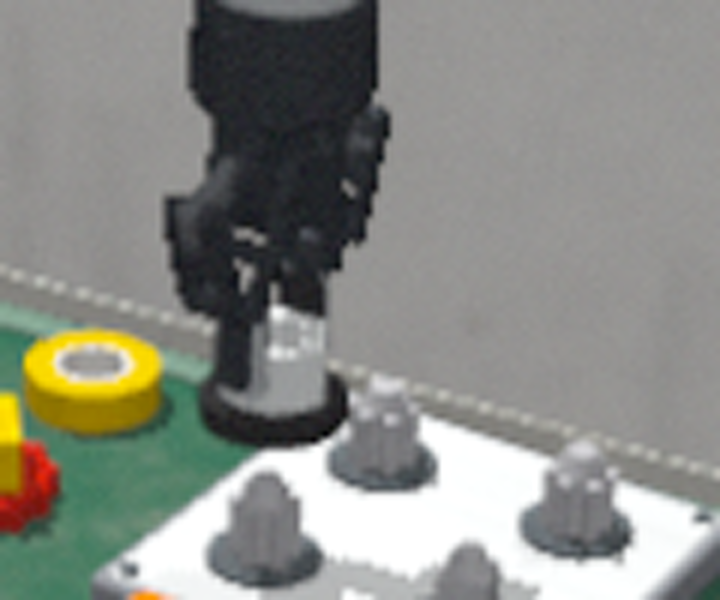

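The wheel hangs level at (335.8,218.7) full-frame, where its pose predicts, and stands above spindle C, whose tip is at (334.7,230). Descending.

Emit:
carry_out --pt "0 0 0 0 -1.5 20 -1" --pt "0 0 0 0 -1.5 35 -1" --pt "0 0 0 0 -1.5 38 -1" --pt "0 0 0 0 -1.5 38 -1"

```text
clock: 18.48
position: [536.3, 133.9, 58.1]
ee_rot: [-0.675, 0.738, -0.0, -0.0]
contact_force: [-0.6, 0.7, -1.3]
gripper_width: 40.8
grasp_force: 66.9
```

Emit:
carry_out --pt "0 0 0 0 0 3 -1" --pt "0 0 0 0 0 6 -1" --pt "0 0 0 0 0 8 -1" --pt "0 0 0 0 0 8 -1"

```text
clock: 18.98
position: [536.5, 134.7, 51.1]
ee_rot: [-0.675, 0.738, 0.0, 0.001]
contact_force: [-1.9, 5.3, 1.7]
gripper_width: 40.6
grasp_force: 67.3
```

Emit:
carry_out --pt "0 0 0 -1 0 6 -1" --pt "0 0 0 -1 0 12 -1" --pt "0 0 0 -1 0 18 -1" --pt "0 0 0 -1 0 22 -1" --pt "0 0 0 -1 0 22 -1"

```text
clock: 19.6
position: [536.1, 134.8, 27.7]
ee_rot: [-0.675, 0.738, 0.0, -0.0]
contact_force: [-3.9, 4.5, 1.8]
gripper_width: 40.9
grasp_force: 67.4
```

Emit:
carry_out --pt "0 0 0 0 0 2 -1" --pt "0 0 0 0 0 4 -1" --pt "0 0 0 0 0 4 -1"

```text
clock: 19.98
position: [536.2, 134.8, 27.6]
ee_rot: [-0.675, 0.737, -0.0, -0.0]
contact_force: [-12.9, 3.4, 25.6]
gripper_width: 40.8
grasp_force: 70.3
```

Emit:
carry_out --pt "0 0 0 0 0 -4 0.4" --pt "0 0 0 0 0 -4 0.4" --pt "0 0 0 0 0 -20 0.4" --pt "0 0 0 0 0 -70 0.4" --pt "0 0 0 0 0 -110 0.8"

```text
clock: 20.6
position: [537.0, 134.4, 136.3]
ee_rot: [-0.675, 0.738, -0.0, 0.0]
contact_force: [-0.9, -0.3, 1.1]
gripper_width: 76.0
grasp_force: 0.0
```

```bash
python3 - <<'E'
from meas import *
im=grab();print(read_state()["position"])
S=((0,0,210),(179,60,255))
for n,b in dict(w1=(186,194,217,226),w2=(181,243,211,275)).items(): print(n,poly(im,*S,b,40,6))
print("hw",poly(im,(20,120,190),(35,255,255),(232,205,268,242),40,4))
sc=grab("scene");print("C wheel expected top",w2p(sc,[[536,134.5,68]]).round(1))
x0,y0=310,205;c=sc["color"][y0:250,x0:360];m=cv2.inRange(cv2.cvtColor(c,cv2.COLOR_BGR2HSV),(0,0,170),(179,60,255))
d=cv2.cvtColor(c,cv2.COLOR_BGR2GRAY)<60
yy,xx=np.nonzero(d);print("tyre px",xx.min()+x0,xx.max()+x0,yy.min()+y0,yy.max()+y0)
print("tyre ring expected",np.ptp(w2p(sc,[[536+32*np.cos(t),134.5+32*np.sin(t),35] for t in np.arange(0,6.3,.1)]),axis=0), w2p(sc,[[536,134.5,35]]))
to(580.9,410.4,90,156)
E
```

```text
[540.42117114 135.57822703 142.26456808]
w1 (array([572.5, 403.6]), np.float64(33.0), np.float64(88.6), np.float64(93.8))
w2 (array([452.7, 417.2]), np.float64(52.0), np.float64(39.5), np.float64(41.7))Traceback (most recent call last):
  File "<stdin>", line 5, in <module>
  File "meas.py", line 7, in poly
    k=cv2.convexHull(max(cs,key=cv2.contourArea))[:,0].astype(float)
                     ~~~^^^^^^^^^^^^^^^^^^^^^^^^
ValueError: max() iterable argument is empty
```

```bash
cat > sv.py <<'E'
from meas import *
def stop(sc,x,y,lo=(0,0,170),hi=(179,60,255),r=14,z=40):
    "wheel boss-top blob in scene near predicted place; returns centroid and world at z"
    u,v=w2p(sc,[[x,y,z]])[0].astype(int)
    c,s=blob(sc,lo,hi,(u-r,v-r,u+r,v+r));return (u,v),c.round(1),s,p2w(sc,c,z).round(1)
E
python3 - <<'E'
from sv import *
to(580.9,410.4,80,156)
sc=grab("scene")
for q in ((580.9,410.4),(457.4,414.6)): print(stop(sc,*q))
print(stop(sc,549,294.5,(20,120,190),(35,255,255),14))
o={"color":cv2.imread("pics/scene0.png"),**{k:sc[k] for k in("mtx","position","orientation")}}
for q in ((580.9,410.4),(457.4,414.6)): print(stop(o,*q))
print(stop(o,549,294.5,(20,120,190),(35,255,255),14))
E
```

```text
shift [-277.   -15.6   63.7] toolz turn 0.331 tool y yaw now 175.0 tilt [ 0.012  0.004 -1.   ] j6 -0.63
((np.int64(257), np.int64(203)), array([256.8, 204.5]), array([ 6, 12, 17,  8, 91], dtype=int32), array([577.2, 410.4,  40. ]))
((np.int64(229), np.int64(221)), array([228.7, 222.3]), array([  5,  11,  18,  10, 108], dtype=int32), array([453.5, 414.2,  40. ]))
((np.int64(285), np.int64(219)), array([284.4, 220. ]), array([  6,  11,  17,   9, 113], dtype=int32), array([543.1, 293.8,  40. ]))
((np.int64(257), np.int64(203)), array([256.9, 204.5]), array([ 6, 12, 17,  8, 90], dtype=int32), array([577.5, 410.3,  40. ]))
((np.int64(229), np.int64(221)), array([228.6, 222.4]), array([  5,  11,  18,  10, 104], dtype=int32), array([453.3, 414.2,  40. ]))
((np.int64(285), np.int64(219)), array([284.3, 219.7]), array([  6,  11,  17,   9, 105], dtype=int32), array([544.2, 294.8,  40. ]))
```

Emit:
carry_out --pt "0 0 0.08 -55 -3 0 0.8" --pt "0 0 0.16 -110 -6 5 0.8" --pt "0 0 0.24 -165 -9 15 0.8" --pt "0 0 0.33 -220 -12 30 0.8" --pt "0 0 0.33 -275 -15 45 0.8"

```text
clock: 21.32
position: [575.9, 408.5, 88.3]
ee_rot: [-0.544, 0.839, -0.0, -0.0]
contact_force: [1.2, 0.1, -0.3]
gripper_width: 76.7
grasp_force: 0.0
```

Emit:
carry_out --pt "0 0 0 0 0 0 0.8" --pt "0 0 0 0 0 0 0.8"

```text
clock: 21.58
position: [575.4, 406.6, 88.3]
ee_rot: [-0.545, 0.839, -0.0, -0.001]
contact_force: [0.4, 0.5, 0.4]
gripper_width: 77.0
grasp_force: 0.0
```

```bash
python3 - <<'E'
from sv import *
to(580.9,410.4,-1,156);print(read_state()["position"])
im=grab()
S=((0,0,210),(179,60,255))
for n,b in dict(w1=(186,194,217,226),w2=(181,243,211,275)).items():
  try: print(n,poly(im,*S,b,40,6))
  except Exception: print(n,"hidden")
print("D",sorted(spline(im,528.5,34.5,4,56,4,(13,14,15)),reverse=True)[:3])
E
```

```text
shift [-5.8 -3.5 89.3] toolz turn 0.0 tool y yaw now 156.0 tilt [-0.001 -0.001 -1.   ] j6 -1.26
[575.43824227 406.61266769  88.30147184]
w1 (array([581.1, 410.3]), np.float64(36.0), np.float64(42.0), np.float64(46.6))
w2 (array([457.5, 414.6]), np.float64(54.0), np.float64(41.9), np.float64(46.4))
D [(142.3, 528.5, 34.5, 54), (135.6, 528.5, 34.5, 51), (134.5, 528.5, 35.5, 54)]
```

Emit:
carry_out --pt "0 0 0 -6 -3.5 40 0.8" --pt "0 0 0 -6 -3.5 70 0.8" --pt "0 0 0 -6 -3.5 87 0.8" --pt "0 0 0 -6 -3.5 87 0.8"

```text
clock: 22.12
position: [581.3, 409.9, 1.6]
ee_rot: [-0.544, 0.839, -0.0, -0.001]
contact_force: [-0.5, -1.5, -0.0]
gripper_width: 76.8
grasp_force: 0.0
```

Emit:
carry_out --pt "0 0 0 0 0 0 -1" --pt "0 0 0 0 0 0 -1" --pt "0 0 0 0 0 0 -1" --pt "0 0 0 0 0 0 -1"

```text
clock: 22.62
position: [582.3, 412.1, 4.3]
ee_rot: [-0.545, 0.839, 0.0, 0.002]
contact_force: [-0.5, 0.1, 6.4]
gripper_width: 40.8
grasp_force: 63.1
```

Emit:
carry_out --pt "0 0 0 0 0 -50 -1" --pt "0 0 0 0 0 -100 -1" --pt "0 0 0 0 0 -100 -1"

```text
clock: 23.0
position: [583.7, 413.3, 107.8]
ee_rot: [-0.545, 0.839, 0.001, 0.005]
contact_force: [0.4, 0.0, -0.4]
gripper_width: 40.5
grasp_force: 62.4
```

```bash
python3 - <<'E'
from sv import *
s=read_state();print(s["position"],s["gripper_width"]);to(635.7,128,95,162)
E
```

```text
[583.68725952 413.26450609 107.84163798] 40.52160382258227
shift [ 239.6 -163.4   11.2] toolz turn -0.104 tool y yaw now 156.0 tilt [ 0.008  0.007 -1.   ] j6 -1.26
```

Emit:
carry_out --pt "0 0 -0.02 48 -33 2 -1" --pt "0 0 -0.05 96 -66 4 -1" --pt "0 0 -0.1 144 -99 4 -1" --pt "0 0 -0.1 192 -132 4 -1" --pt "0 0 -0.1 230 -157 4 -1"

```text
clock: 23.62
position: [630.3, 134.6, 96.7]
ee_rot: [-0.585, 0.811, 0.001, -0.001]
contact_force: [0.3, 1.0, -1.5]
gripper_width: 40.7
grasp_force: 62.3
```

Emit:
carry_out --pt "0 0 0 9 -6 0 -1" --pt "0 0 0 9 -6 0 -1" --pt "0 0 0 9 -6 0 -1"

```text
clock: 24.0
position: [633.8, 127.9, 97.6]
ee_rot: [-0.586, 0.81, 0.0, -0.0]
contact_force: [0.2, 0.3, -1.5]
gripper_width: 39.9
grasp_force: 62.3
```

```bash
python3 - <<'E'
from sv import *
s=read_state();p=s["position"];print(p,s["gripper_width"]);to(635.7,128,62,162)
sc=grab("scene");print(w2p(sc,[p-[0,0,4.3],[635.7,128,66]]).round(1))
g=cv2.cvtColor(sc["color"],cv2.COLOR_BGR2GRAY);u,v=w2p(sc,[p])[0].astype(int)
for r in range(v-14,v+16,2): print(r,''.join('#' if q<60 else '+' if q>200 else '.' for q in g[r,u-22:u+22]))
print(u)
E
```

```text
[633.80754147 127.91217899  97.617959  ] 39.946292582396865
shift [-0.7 -1.8 35.6] toolz turn -0.004 tool y yaw now 161.8 tilt [-0.001 -0.    -1.   ] j6 -0.77
[[354.7 204.6]
 [354.4 213.2]]
189 .............#####......+++...##............
191 .............#####...........++.............
193 .............#####..........................
195 .............#####..........................
197 ..............####..........................
199 ............................................
201 ............##..................###.........
203 ............###................####.........
205 .............########......########.........
207 ..............####################..........
209 ..................############..............
211 ............................................
213 ............................................
215 ............................................
217 ............+++.............................
354
```

Emit:
carry_out --pt "0 0 0 -0.7 -1.8 15 -1" --pt "0 0 0 -0.7 -1.8 28 -1" --pt "0 0 0 -0.7 -1.8 35 -1" --pt "0 0 0 -0.7 -1.8 35 -1"

```text
clock: 24.55
position: [635.8, 127.0, 62.2]
ee_rot: [-0.586, 0.81, 0.0, -0.001]
contact_force: [0.1, 0.1, -1.4]
gripper_width: 40.6
grasp_force: 62.3
```

Emit:
carry_out --pt "0 0 0 0 0 3 -1" --pt "0 0 0 0 0 6 -1" --pt "0 0 0 0 0 8 -1" --pt "0 0 0 0 0 8 -1"

```text
clock: 25.05
position: [636.7, 127.2, 59.5]
ee_rot: [-0.586, 0.81, -0.001, 0.001]
contact_force: [-6.5, 0.4, 15.2]
gripper_width: 40.7
grasp_force: 64.2
```

Emit:
carry_out --pt "0 0 0.05 -0.5 1 1 -1" --pt "0 0 0.1 -0.5 1 1 -1" --pt "0 0 0 -0.5 1 1 -1" --pt "0 0 -0.06 -0.5 1 1 -1" --pt "0 0 -0.12 -0.5 1 1 -1"

```text
clock: 25.68
position: [635.6, 129.2, 55.1]
ee_rot: [-0.634, 0.773, 0.0, 0.002]
contact_force: [-1.8, 4.6, 1.1]
gripper_width: 40.5
grasp_force: 62.7
```

```bash
python3 - <<'E'
from h import *
s=read_state();print(s["position"],s["contact_force"],s["wrist_torque"]);to(635.7,128,62,162)
E
```

```text
[635.55644737 129.17883956  55.09270757] [-1.76301458  4.63233126  1.09329438] [ 1.79326174  0.90119936 -0.25857997]
shift [ 1.1 -0.4 -6.9] toolz turn 0.116 tool y yaw now 168.7 tilt [ 0.002  0.003 -1.   ] j6 -0.65
```

Emit:
carry_out --pt "0 0 0.01 0 0 6 -1" --pt "0 0 0.02 0 0 12 -1" --pt "0 0 0.02 0 0 18 -1" --pt "0 0 0.02 0 0 23 -1" --pt "0 0 0.02 0 0 24 -1"

```text
clock: 26.3
position: [635.6, 129.6, 32.2]
ee_rot: [-0.626, 0.78, 0.0, 0.001]
contact_force: [-5.1, 6.1, 10.0]
gripper_width: 40.4
grasp_force: 63.6
```

Emit:
carry_out --pt "0 0 0 0 0 2 -1" --pt "0 0 0 0 0 3 -1" --pt "0 0 0 0 0 3 -1"

```text
clock: 26.68
position: [635.6, 129.6, 32.2]
ee_rot: [-0.626, 0.78, -0.0, 0.002]
contact_force: [-9.2, 6.9, 18.9]
gripper_width: 40.5
grasp_force: 64.7
```

Emit:
carry_out --pt "0 0 0 0 0 -3 0.3" --pt "0 0 0 0 0 -3 0.3" --pt "0 0 0 0 0 -20 0.3" --pt "0 0 0 0 0 -70 0.4" --pt "0 0 0 0 0 -100 0.8"

```text
clock: 27.3
position: [636.6, 127.6, 130.5]
ee_rot: [-0.626, 0.78, -0.001, 0.002]
contact_force: [1.2, 1.0, -0.6]
gripper_width: 75.4
grasp_force: 0.0
```

```bash
python3 - <<'E'
from sv import *
print(read_state()["position"])
to(457.5,414.6,90,173.5)
sc=grab("scene")
print(stop(sc,457.4,414.6))
print(stop(sc,549,294.5,(20,120,190),(35,255,255),14))
for q in ((536,134.5),(635.7,128.5)): print(stop(sc,*q,z=68))
E
```

```text
[636.62833268 127.57600578 130.4999417 ]
shift [-241.2  237.3   40. ] toolz turn -0.105 tool y yaw now 167.5 tilt [ 0.004  0.001 -1.   ] j6 -0.67
((np.int64(229), np.int64(221)), array([228.6, 222.4]), array([  5,  11,  18,  10, 107], dtype=int32), array([453.3, 414.1,  40. ]))
((np.int64(285), np.int64(219)), array([284.4, 220. ]), array([  6,  11,  17,   9, 112], dtype=int32), array([543.3, 293.8,  40. ]))
((np.int64(334), np.int64(227)), array([340.1, 225.9]), array([  7,   0,  21,  28, 135], dtype=int32), array([551.8, 127.3,  68. ]))
((np.int64(354), np.int64(212)), array([351.4, 214.9]), array([  0,  11,  25,  17, 148], dtype=int32), array([619.6, 129.3,  68. ]))
```

Emit:
carry_out --pt "0 0 0 -43 43 0 0.8" --pt "0 0 -0.03 -86 86 0 0.8" --pt "0 0 -0.06 -129 128 0 0.8" --pt "0 0 -0.1 -172 170 5 0.8" --pt "0 0 -0.1 -212 209 15 0.8"

```text
clock: 27.98
position: [476.8, 381.9, 113.3]
ee_rot: [-0.664, 0.748, -0.0, 0.001]
contact_force: [-0.3, 0.5, 0.3]
gripper_width: 77.1
grasp_force: 0.0
```

Emit:
carry_out --pt "0 0 0 -26 31 10 0.8" --pt "0 0 0 -26 31 25 0.8" --pt "0 0 0 -26 31 25 0.8"

```text
clock: 28.35
position: [449.3, 408.4, 86.0]
ee_rot: [-0.664, 0.748, -0.0, -0.001]
contact_force: [-1.0, -0.3, -0.4]
gripper_width: 76.8
grasp_force: 0.0
```

```bash
python3 - <<'E'
from sv import *
print(read_state()["position"])
to(457.5,414.6,2,173.5)
im=grab()
for n,b in dict(w2=(181,243,211,275)).items():
  try: print(n,poly(im,(0,0,210),(179,60,255),b,40,6))
  except Exception: print(n,"hidden")
E
```

```text
[449.27761091 408.40276886  86.00778896]
shift [-7.4 -7.5 84. ] toolz turn -0.006 tool y yaw now 173.2 tilt [-0.002 -0.003 -1.   ] j6 -1.12
w2 (array([456.8, 413. ]), np.float64(54.0), np.float64(41.6), np.float64(45.1))
```

Emit:
carry_out --pt "0 0 0 -7 -7.5 40 0.8" --pt "0 0 0 -7 -7.5 70 0.8" --pt "0 0 0 -7 -7.5 84 0.8" --pt "0 0 0 -7 -7.5 84 0.8"

```text
clock: 28.9
position: [458.5, 414.7, 2.9]
ee_rot: [-0.663, 0.748, -0.0, -0.0]
contact_force: [-0.5, -0.0, 0.7]
gripper_width: 77.2
grasp_force: 0.0
```

Emit:
carry_out --pt "0 0 0 0 0 0 -1" --pt "0 0 0 0 0 0 -1" --pt "0 0 0 0 0 0 -1" --pt "0 0 0 0 0 0 -1"

```text
clock: 29.4
position: [458.6, 416.6, 4.9]
ee_rot: [-0.664, 0.748, 0.0, 0.002]
contact_force: [-0.6, -0.7, 6.8]
gripper_width: 40.8
grasp_force: 62.7
```

Emit:
carry_out --pt "0 0 0 0 0 -50 -1" --pt "0 0 0 0 0 -102 -1" --pt "0 0 0 0 0 -102 -1" --pt "0 0 0 0 0 -102 -1"

```text
clock: 29.9
position: [457.0, 414.8, 104.3]
ee_rot: [-0.664, 0.748, 0.0, -0.001]
contact_force: [-0.4, -0.1, -1.9]
gripper_width: 40.0
grasp_force: 61.9
```

```bash
python3 - <<'E'
from sv import *
s=read_state();print(s["position"],s["gripper_width"]);to(628.2,29,104,169)
E
```

```text
[456.9854555  414.83818916 104.34431807] 40.03175635409696
shift [ 362.7 -216.     0.4] toolz turn 0.072 tool y yaw now 173.2 tilt [-0.002 -0.001 -1.   ] j6 -1.12
```

Emit:
carry_out --pt "0 0 0.02 50 -30 0 -1" --pt "0 0 0.05 100 -60 0 -1" --pt "0 0 0.07 150 -90 0 -1" --pt "0 0 0.07 200 -119 0 -1" --pt "0 0 0.07 250 -149 0 -1"

```text
clock: 30.52
position: [575.3, 147.3, 102.8]
ee_rot: [-0.637, 0.771, 0.001, -0.002]
contact_force: [0.4, 1.0, -1.8]
gripper_width: 40.6
grasp_force: 61.8
```

```bash
python3 - <<'E'
from sv import *
s=read_state();print(s["position"],s["gripper_width"]);to(628.2,29,104,169)
E
```

```text
[575.25428452 147.32557672 102.77146684] 40.64344565953712
shift [106.3 -74.2  -1.2] toolz turn 0.003 tool y yaw now 169.2 tilt [-0.004 -0.002 -1.   ] j6 -0.71
```

Emit:
carry_out --pt "0 0 0 45 -32 0 -1" --pt "0 0 0 85 -60 0 -1" --pt "0 0 0 105 -74 0 -1" --pt "0 0 0 105 -74 0 -1" --pt "0 0 0 105 -74 0 -1"

```text
clock: 31.15
position: [628.0, 32.7, 103.4]
ee_rot: [-0.637, 0.771, 0.001, -0.001]
contact_force: [0.6, -0.0, -1.9]
gripper_width: 40.4
grasp_force: 61.8
```

```bash
python3 - <<'E'
from sv import *
s=read_state();print(s["position"],s["gripper_width"]);to(628.2,29,66,169)
E
```

```text
[627.98400827  32.72760268 103.42033638] 40.38258652863886
shift [ 3.6 -1.  37.4] toolz turn 0.003 tool y yaw now 169.2 tilt [-0.003 -0.001 -1.   ] j6 -0.5
```

Emit:
carry_out --pt "0 0 0 3 -0.7 20 -1" --pt "0 0 0 3 -0.7 36 -1" --pt "0 0 0 3 -0.7 39 -1" --pt "0 0 0 3 -0.7 39 -1"

```text
clock: 31.65
position: [629.3, 30.0, 66.1]
ee_rot: [-0.638, 0.77, -0.0, -0.0]
contact_force: [0.3, -0.6, -0.7]
gripper_width: 40.8
grasp_force: 61.9
```

Emit:
carry_out --pt "0 0 0 0 0 3 -1" --pt "0 0 0 0 0 6 -1" --pt "0 0 0 0 0 7 -1" --pt "0 0 0 0 0 7 -1"

```text
clock: 32.15
position: [629.2, 29.5, 59.1]
ee_rot: [-0.637, 0.771, -0.0, -0.0]
contact_force: [0.4, -0.5, -2.4]
gripper_width: 40.9
grasp_force: 61.9
```

```bash
python3 - <<'E'
from h import *
s=read_state();print(s["position"],s["contact_force"],s["wrist_torque"]);to(628.4,29.4,62,169)
E
```

```text
[629.24477917  29.46424482  59.11140028] [ 0.42405877 -0.49727712 -2.37530307] [-0.02506892 -0.0286404   0.00578722]
shift [ 0.2  0.8 -2.9] toolz turn 0.003 tool y yaw now 169.2 tilt [ 0. -0. -1.] j6 -0.49
```

Free so far, with the underside already just below the spline tops. Continuing down.

Emit:
carry_out --pt "0 0 0 0 0.5 4 -1" --pt "0 0 0 0 0.5 6 -1" --pt "0 0 0 0 0.5 8 -1" --pt "0 0 0 0 0.5 8 -1"

```text
clock: 32.65
position: [628.6, 29.6, 50.9]
ee_rot: [-0.637, 0.771, 0.0, -0.0]
contact_force: [0.8, -0.2, -1.9]
gripper_width: 40.4
grasp_force: 61.9
```

Emit:
carry_out --pt "0 0 0 0 0 6 -1" --pt "0 0 0 0 0 12 -1" --pt "0 0 0 0 0 16 -1" --pt "0 0 0 0 0 18 -1" --pt "0 0 0 0 0 18 -1"

```text
clock: 33.28
position: [628.9, 29.6, 33.2]
ee_rot: [-0.637, 0.771, -0.0, 0.0]
contact_force: [0.5, -0.7, -2.5]
gripper_width: 40.5
grasp_force: 61.9
```

Emit:
carry_out --pt "0 0 0 0 0 2 -1" --pt "0 0 0 0 0 3 -1" --pt "0 0 0 0 0 3 -1"

```text
clock: 33.65
position: [629.1, 29.6, 32.9]
ee_rot: [-0.637, 0.771, -0.001, 0.0]
contact_force: [-5.5, 1.0, 10.4]
gripper_width: 40.6
grasp_force: 63.3
```

Emit:
carry_out --pt "0 0 0 0 0 -3 0.3" --pt "0 0 0 0 0 -3 0.3" --pt "0 0 0 0 0 -20 0.3" --pt "0 0 0 0 0 -70 0.4" --pt "0 0 0 0 0 -110 0.8"

```text
clock: 34.28
position: [629.5, 29.6, 142.9]
ee_rot: [-0.637, 0.771, -0.001, 0.001]
contact_force: [0.9, -0.4, 0.2]
gripper_width: 75.8
grasp_force: 0.0
```

Emit:
carry_out --pt "0 0 0.15 -60 5 0 0.8" --pt "0 0 0.3 -120 10 0 0.8" --pt "0 0 0.45 -175 14 0 0.8" --pt "0 0 0.6 -200 16 0 0.8" --pt "0 0 0.75 -200 16 0 0.8"

```text
clock: 34.9
position: [650.8, 231.6, 140.7]
ee_rot: [-0.31, 0.951, 0.0, 0.001]
contact_force: [-0.6, -0.3, 0.6]
gripper_width: 76.8
grasp_force: 0.0
```

```bash
python3 keys.py; python3 - <<'E'
from sv import *
print(read_state()["position"])
to(549,294.5,85,125.5)
sc=grab("scene")
print(stop(sc,549,294.5,(20,120,190),(35,255,255),14))
t=grab("top")
try: print("hw",poly(t,(20,120,190),(35,255,255),(232,205,268,242),40,4))
except Exception: print("hidden")
print("D",spline(t,528.5,34.5,4,56,4,(13,14,15))[:3])
a=cv2.resize(sc["color"][190:275,295:405],(515,400),interpolation=cv2.INTER_CUBIC);b=cv2.resize(t["color"][215:245,340:370],(280,400)[:1]*2,interpolation=cv2.INTER_CUBIC)
o=np.zeros((400,795,3),np.uint8);o[:,:515]=a;o[:280,515:]=b;cv2.imwrite("pics/s6.png",o)
E
```

```text
am [314.4 253.5] [  7   9  16  11 119]
gr [332.1 256.9] [25 13 16 10 93]
[650.7 230.6 140.8] [-0.   0.3  0.1] 34.95
[650.68757781 230.56666621 140.75001836]
shift [ 45.  111.4  55.7] toolz turn 0.006 tool y yaw now 125.9 tilt [ 0.001  0.    -1.   ] j6 -1.52
((np.int64(285), np.int64(219)), array([284.4, 219.7]), array([  6,  11,  17,   9, 104], dtype=int32), array([544.5, 294.8,  40. ]))
hw (array([557.5, 283.6]), np.float64(36.0), np.float64(31.1), np.float64(40.2))
D [(174.1, 528.5, 34.5, 54), (168.4, 528.5, 34.5, 51), (163.7, 528.5, 35.5, 54)]
```

View pics/s6.png

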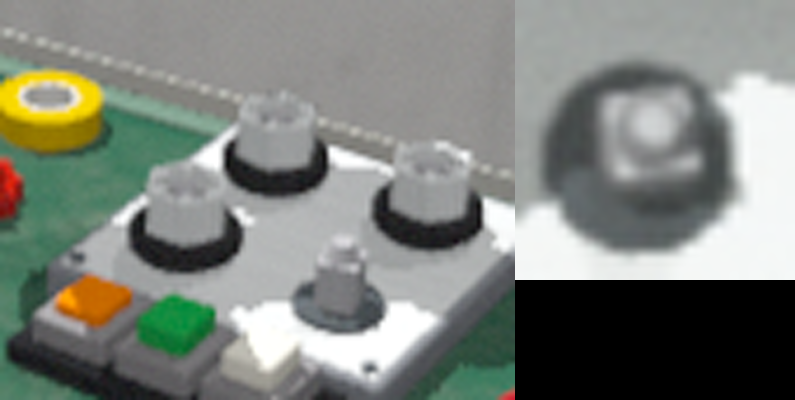

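The picture shows all three wheels home (tyres on collars at (185,235), (276,165) and (428,210)). The square shaft is bare, with its flats turned about 8°, and orange is down and green is up. Next is the handwheel.

Emit:
carry_out --pt "0 0 0 18 45 0 0.9" --pt "0 0 0 36 90 15 0.9" --pt "0 0 0 45 111 40 0.9" --pt "0 0 0 45 111 50 0.9" --pt "0 0 0 45 111 50 0.9"

```text
clock: 35.67
position: [549.3, 291.4, 90.0]
ee_rot: [-0.311, 0.95, -0.0, -0.0]
contact_force: [-0.2, -0.7, -0.1]
gripper_width: 81.3
grasp_force: 0.0
```

```bash
python3 - <<'E'
from sv import *
print(read_state()["position"],read_state()["gripper_width"])
to(549,294.6,3,125.5)
sc=grab("scene")
print(stop(sc,549,294.5,(20,120,190),(35,255,255),14))
E
```

```text
[549.25973847 291.4012397   90.00007241] 81.30524670090576
shift [-1.7  2.8 87. ] toolz turn 0.013 tool y yaw now 126.2 tilt [-0.    -0.001 -1.   ] j6 -1.69
((np.int64(285), np.int64(219)), array([284.4, 219.8]), array([  6,  11,  17,   9, 107], dtype=int32), array([544.1, 294.5,  40. ]))
```

Emit:
carry_out --pt "0 0 0.01 -1.5 2.5 40 0.9" --pt "0 0 0.01 -1.5 2.5 70 0.9" --pt "0 0 0.01 -1.5 2.5 87 0.9" --pt "0 0 0.01 -1.5 2.5 87 0.9"

```text
clock: 36.22
position: [548.8, 294.3, 2.5]
ee_rot: [-0.306, 0.952, -0.0, -0.001]
contact_force: [-0.5, 0.3, 0.2]
gripper_width: 81.2
grasp_force: 0.0
```

Emit:
carry_out --pt "0 0 0 0 0 0 -1" --pt "0 0 0 0 0 0 -1" --pt "0 0 0 0 0 0 -1" --pt "0 0 0 0 0 0 -1"

```text
clock: 36.72
position: [549.4, 295.8, 4.8]
ee_rot: [-0.306, 0.952, 0.0, 0.002]
contact_force: [-1.1, 0.0, 6.8]
gripper_width: 42.6
grasp_force: 63.0
```

Emit:
carry_out --pt "0 0 0 0 0 -50 -1" --pt "0 0 0 0 0 -102 -1" --pt "0 0 0 0 0 -102 -1" --pt "0 0 0 0 0 -102 -1"

```text
clock: 37.22
position: [547.4, 294.4, 104.2]
ee_rot: [-0.306, 0.952, 0.0, -0.001]
contact_force: [-0.3, -0.1, -1.8]
gripper_width: 42.7
grasp_force: 62.2
```

```bash
python3 - <<'E'
from sv import *
s=read_state();print(s["position"],s["gripper_width"]);to(529.6,34.8,108,98)
E
```

```text
[547.37682597 294.39034908 104.20667837] 42.72750026212357
shift [ 165.5 -200.7   -3.6] toolz turn 0.482 tool y yaw now 125.6 tilt [-0.002 -0.001 -1.   ] j6 -1.7
```

Emit:
carry_out --pt "0 0 0.1 37 -45 0 -1" --pt "0 0 0.2 74 -90 0 -1" --pt "0 0 0.3 110 -134 -3 -1" --pt "0 0 0.4 146 -177 -3 -1" --pt "0 0 0.48 165 -200 -3 -1"

```text
clock: 37.85
position: [528.4, 33.3, 105.9]
ee_rot: [-0.068, 0.998, -0.001, -0.003]
contact_force: [0.8, -0.3, -1.8]
gripper_width: 42.4
grasp_force: 62.2
```

Emit:
carry_out --pt "0 0 0 0 0 0 -1" --pt "0 0 0 0 0 0 -1"

```text
clock: 38.1
position: [530.3, 36.4, 106.9]
ee_rot: [-0.071, 0.997, -0.0, -0.001]
contact_force: [-0.1, -0.6, -2.6]
gripper_width: 42.6
grasp_force: 62.2
```

```bash
python3 - <<'E'
from sv import *
s=read_state();print(s["position"],s["gripper_width"]);to(529.6,34.8,66,98)
E
```

```text
[530.33225438  36.38395037 106.94086026] 42.63903805728091
shift [ 0.9 -1.5 40.9] toolz turn 0.003 tool y yaw now 98.2 tilt [-0.002 -0.001 -1.   ] j6 -1.8
```

Emit:
carry_out --pt "0 0 0 0.7 -1 20 -1" --pt "0 0 0 0.7 -1 38 -1" --pt "0 0 0 0.7 -1 44 -1" --pt "0 0 0 0.7 -1 44 -1"

```text
clock: 38.6
position: [530.3, 35.8, 63.7]
ee_rot: [-0.072, 0.997, -0.0, -0.0]
contact_force: [0.4, -0.1, -1.2]
gripper_width: 42.5
grasp_force: 62.2
```

Emit:
carry_out --pt "0 0 0 0 0 3 -1" --pt "0 0 0 0 0 6 -1" --pt "0 0 0 0 0 8 -1" --pt "0 0 0 0 0 8 -1"

```text
clock: 39.1
position: [531.7, 35.6, 59.9]
ee_rot: [-0.072, 0.997, -0.0, 0.002]
contact_force: [-4.7, 2.0, 17.3]
gripper_width: 42.8
grasp_force: 64.5
```

```bash
python3 - <<'E'
from sv import *
s=read_state();print(s["position"],s["contact_force"],s["wrist_torque"]);to(529.6,34.8,66,98)
E
```

```text
[531.73496588  35.63653403  59.87350615] [-4.70569004  2.01380164 17.30307633] [ 0.54966809  1.85507942 -0.08528194]
shift [ 2.2 -0.5 -6.1] toolz turn 0.004 tool y yaw now 98.2 tilt [ 0.004  0.    -1.   ] j6 -1.8
```

Emit:
carry_out --pt "0 0 0.06 1.5 0 0 -1" --pt "0 0 0.12 2 0 0 -1" --pt "0 0 0 2 0 0 -1" --pt "0 0 -0.08 2 0 0 -1" --pt "0 0 -0.14 2 0 0 -1"

```text
clock: 39.72
position: [528.9, 35.1, 56.8]
ee_rot: [-0.141, 0.99, 0.0, 0.001]
contact_force: [-0.1, 1.1, -0.5]
gripper_width: 42.5
grasp_force: 62.2
```

```bash
python3 - <<'E'
from sv import *
s=read_state();print(s["position"],s["contact_force"],s["wrist_torque"]);to(529.6,34.8,66,98)
E
```

```text
[528.92282678  35.06668575  56.76335131] [-0.05567209  1.10832353 -0.50956604] [ 0.33776263 -0.15070707 -0.00921761]
shift [-0.6 -0.4 -9.2] toolz turn 0.144 tool y yaw now 106.3 tilt [ 0.002  0.001 -1.   ] j6 -1.66
```

Dropped in with near-zero force. Pressing down.

Emit:
carry_out --pt "0 0 0.04 0 0 6 -1" --pt "0 0 0.06 0 0 12 -1" --pt "0 0 0.06 0 0 18 -1" --pt "0 0 0.06 0 0 23 -1" --pt "0 0 0.06 0 0 24 -1"

```text
clock: 40.35
position: [528.4, 34.9, 32.8]
ee_rot: [-0.111, 0.994, -0.0, -0.0]
contact_force: [-4.1, 0.1, 10.1]
gripper_width: 42.5
grasp_force: 63.4
```

Emit:
carry_out --pt "0 0 0 0 0 2 -1" --pt "0 0 0 0 0 3 -1" --pt "0 0 0 0 0 3 -1"

```text
clock: 40.72
position: [528.5, 34.9, 32.8]
ee_rot: [-0.111, 0.994, -0.0, 0.0]
contact_force: [-8.8, 1.3, 23.2]
gripper_width: 42.6
grasp_force: 65.1
```

Emit:
carry_out --pt "0 0 0 0 0 -3 0.3" --pt "0 0 0 0 0 -3 0.3" --pt "0 0 0 0 0 -20 0.3" --pt "0 0 0 0 0 -70 0.3" --pt "0 0 -0.15 0 0 -110 0"

```text
clock: 41.35
position: [528.6, 34.8, 140.1]
ee_rot: [-0.187, 0.982, -0.0, -0.0]
contact_force: [0.6, 1.2, 0.0]
gripper_width: 42.8
grasp_force: 0.0
```

Emit:
carry_out --pt "0 0 -0.18 0 0 0 -1" --pt "0 0 -0.36 0 0 0 -1" --pt "0 0 -0.54 0 0 0 -1" --pt "0 0 -0.72 0 0 0 -1" --pt "0 0 -0.9 0 0 0 -1"

```text
clock: 41.98
position: [528.2, 34.8, 138.4]
ee_rot: [-0.596, 0.803, 0.0, -0.0]
contact_force: [0.3, -0.2, 0.3]
gripper_width: 0.4
grasp_force: 0.0
```

```bash
python3 keys.py; python3 - <<'E'
from sv import *
to(446,89.5,60,176)
sc=grab("scene");cv2.imwrite("pics/s7.png",cv2.resize(sc["color"][190:325,300:470],(755,600),interpolation=cv2.INTER_CUBIC))
E
```

```text
am [314.4 253.4] [  7   9  16  10 116]
gr [332.  257.2] [ 24  13  17  10 101]
[528.2  34.8 138.4] [ 0.2 -0.6  0.3] 42.025
shift [-29.   94.3  78.5] toolz turn -0.22 tool y yaw now 163.4 tilt [-0.001 -0.    -1.   ] j6 -0.66
```

View pics/s7.png

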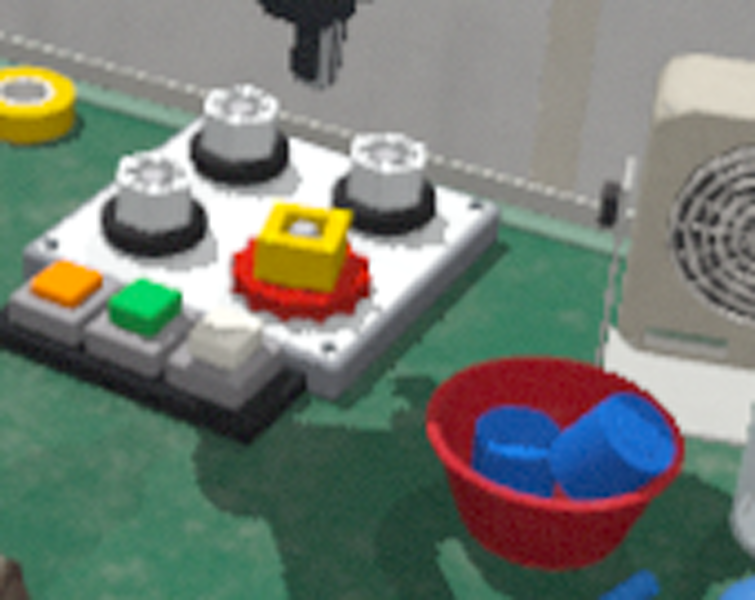

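All three wheels and the handwheel (300,245) are home, both caps are in the bowl, orange is down (65,283) and green is up (145,305). Next is the green key.

Emit:
carry_out --pt "0 0 -0.11 -15 48 20 -1" --pt "0 0 -0.22 -29 94 50 -1" --pt "0 0 -0.22 -29 94 78 -1" --pt "0 0 -0.22 -29 94 78 -1"

```text
clock: 42.58
position: [445.6, 89.8, 59.6]
ee_rot: [-0.678, 0.735, 0.0, -0.002]
contact_force: [0.5, 1.0, 1.2]
gripper_width: 0.2
grasp_force: 0.0
```

```bash
python3 - <<'E'
from sv import *
p=read_state()["position"];print(p);to(446,89.5,32,176)
sc=grab("scene");print(w2p(sc,[p+[0,0,19],[446,89.5,48]]).round(1))
cv2.imwrite("pics/s8.png",cv2.resize(sc["color"][210:280,295:385],(772,600),interpolation=cv2.INTER_CUBIC))
E
```

```text
[445.56203171  89.84692693  59.63509835]
shift [ 0.2 -0.6 27.6] toolz turn -0.011 tool y yaw now 175.4 tilt [-0.004 -0.002 -1.   ] j6 -0.64
[[333.3 245. ]
 [333.1 255.7]]
```

View pics/s8.png

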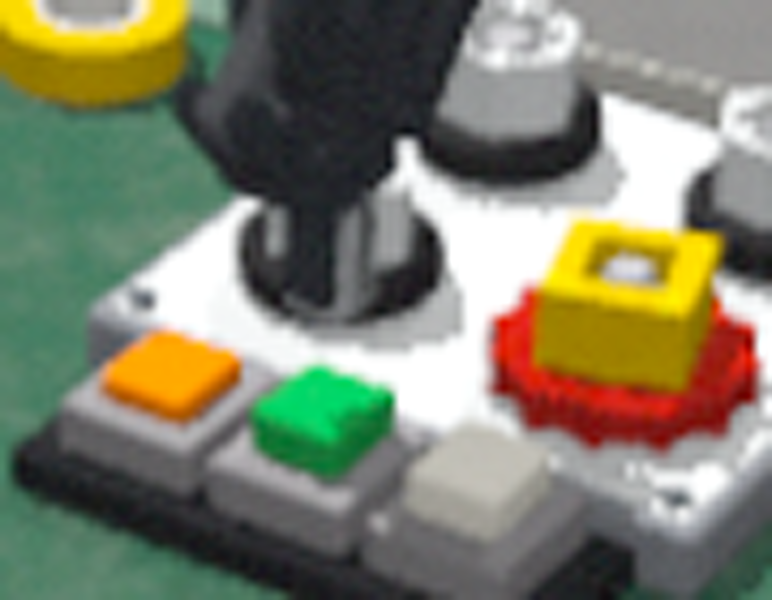

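The fingertip (335,310) hangs right above the green key (323,405). Pressing.

Emit:
carry_out --pt "0 0 0 0 0 20 -1" --pt "0 0 0 0 0 29 -1" --pt "0 0 0 0 0 33 -1" --pt "0 0 0 0 0 37 -1" --pt "0 0 0 0 0 39 -1"

```text
clock: 43.25
position: [447.6, 90.3, 22.5]
ee_rot: [-0.679, 0.734, -0.0, 0.0]
contact_force: [0.4, -2.6, 2.8]
gripper_width: 0.3
grasp_force: 1.2
```

Emit:
carry_out --pt "0 0 0 0 0 2 -1" --pt "0 0 0 0 0 2 -1" --pt "0 0 0 0 0 2 -1"

```text
clock: 43.62
position: [447.6, 90.4, 20.9]
ee_rot: [-0.679, 0.734, -0.0, 0.001]
contact_force: [-0.6, -2.3, 7.0]
gripper_width: 0.3
grasp_force: 3.1
```

Bottomed at 20.9, the same height as the orange key's stop. One more millimetre, then retreat.

Emit:
carry_out --pt "0 0 0 0 0 1 -1" --pt "0 0 0 0 0 1 -1" --pt "0 0 0 0 0 1 -1"

```text
clock: 44.0
position: [447.7, 90.4, 20.8]
ee_rot: [-0.679, 0.734, -0.0, 0.001]
contact_force: [-2.4, -2.8, 13.7]
gripper_width: -0.4
grasp_force: 7.2
```

Emit:
carry_out --pt "0 0 0 0 0 -30 -1" --pt "0 0 0 0 0 -80 -1" --pt "0 0 0 0 0 -130 -1" --pt "0 0 0 0 0 -130 -1"

```text
clock: 44.5
position: [449.5, 91.9, 153.0]
ee_rot: [-0.679, 0.734, -0.001, 0.005]
contact_force: [0.5, 0.3, -1.4]
gripper_width: 0.5
grasp_force: 0.0
```

```bash
python3 keys.py; python3 - <<'E'
from sv import *
sc=grab("scene");a=cv2.resize(sc["color"][200:320,295:465],(790,558),interpolation=cv2.INTER_CUBIC);cv2.imwrite("pics/s9.png",a)
E
```

```text
am [314.3 252. ] [  7   6  16  13 152]
gr [331.9 259.7] [ 25  15  16  10 102]
[447.7  91.1 150.6] [-0.2  0.2 -0.7] 44.55
```

View pics/s9.png

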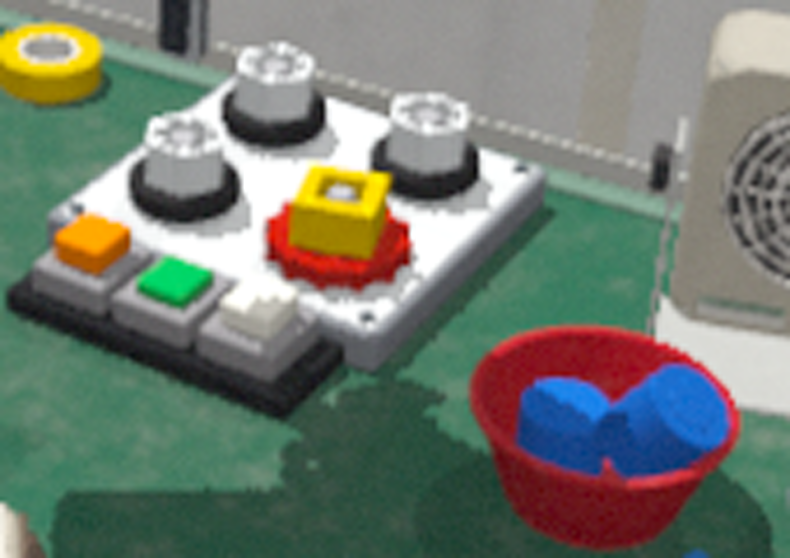

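Orange is up (90,243) and green is down (175,282), both at their starting pixel positions. All the parts are home, the caps are in the bowl and the robot is clear, so I'm handing in.

```bash
python3 -c "
from bench import *
print(job_done())"
```

```text
the job is handed in; nothing more can be done
None
```

I handed in the job with all three feed wheels and the handwheel home, both caps in the bowl, green down and orange up; the white key was never pressed, and the hand-in gave no verdict.

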